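# Put the seasonings and the lemon away after cooking

### The job

Tidy up after cooking: stand the two loose spice jars in the two free bays of the spice rack, one to a bay; stand the wooden pepper mill in the wide recess and the little salt shaker in the narrow recess of the dark cruet board; and put the lemon in the fruit bowl. Do not tip over any jar, the mill or the shaker, and leave the spice jar that is already in the rack standing in its bay.

Things in the scene. Friction and masses are not known exactly. Their poses are not given: they have to be found in the camera images.
- spice_jar_a_mid (a point): Glass spice jar with red cap, round, 45 mm across, 106 mm tall; the cap is the top 21 mm, 45 mm across. Point on its axis half-way up, 53 mm above its underside; z axis up along the jar. Loose, 0.11 kg, to go into the rack.
- spice_jar_b_mid (a point): Glass spice jar with red cap, round, 45 mm across, 106 mm tall; the cap is the top 21 mm, 45 mm across. Point on its axis half-way up, 53 mm above its underside; z axis up along the jar. Loose, 0.11 kg, same shape as the other, to go into the rack.
- racked_jar_mid (a point): Glass spice jar with red cap, round, 45 mm across, 106 mm tall; the cap is the top 21 mm, 45 mm across. Point on its axis half-way up, 53 mm above its underside; z axis up along the jar. Loose, stands in the rack's bay at rack x = +68 mm from the start and stays there.
- pepper_mill_mid (a point): Small turned wooden pepper mill, round, 102 mm tall, foot 58 mm across, waist 42 mm, 0.14 kg. Head 51 mm across with upright sides from 71 to 87 mm above the underside, a small steel nut on top. Point on its axis half-way up, 51 mm above its underside; z axis up along the mill. Loose, to go into the wide recess of the cruet board.
- salt_shaker_mid (a point): Small glass salt shaker with domed grey cap, round, 90 mm tall, 0.10 kg; foot about 38 mm across, belly 44 mm at 30 mm height, tapering to 34 mm; cap 34 mm across with upright sides from 66 to 78 mm above the underside. Point on its axis half-way up, 45 mm above its underside; z axis up along the shaker. Loose, to go into the narrow recess of the cruet board.
- lemon_mid (a point): Yellow lemon, 71 mm long (its x axis), 53 mm wide (y), 51 mm high, 0.085 kg, lying on the worktop. Point at its centre, 25.5 mm above the worktop. Loose.
- spice_rack: Pale wooden spice rack, 210 mm long (its x axis), 74 mm wide (y), low sides 40 mm high, fixed. Three square bays in a row along x, each 62 x 62 mm inside, centred at x = -68, 0 and +68 mm, y = 0; dividers 6 mm thick and 34 mm high; bay floor 8 mm above the worktop. The bay at +68 mm holds a jar; those at 0 and -68 mm are free. Origin at the centre of its underside.
- cruet_board: Dark wooden cruet board, 190 mm long (its x axis), 96 mm wide (y), 24 mm thick, fixed, with two round recesses 16 mm deep (floor 8 mm above the worktop): the wide one, 76 mm across, at x = +45 mm, y = 0, for the pepper mill; the narrow one, 58 mm across, at x = -50 mm, y = 0, for the salt shaker. Origin at the centre of its underside.
- fruit_bowl: Small round ceramic fruit bowl, empty, 144 mm across the rim, 52 mm high, wall 4 mm, fixed. Origin at the centre of its underside. (Mind the wall cabinet over the back of the worktop: underside 520 mm up, door handles from x = 590 mm; carry things past near the robot, not high at the back.)
Not all that is in view belongs to the job. There is more than one size of the part that bears lemon_mid; the job needs the larger.

How it is judged:
By the outcome, as a careful person would: the job done as asked, in the order asked, and still so for the second after the job is handed in, with the robot touching nothing.
It also fails if it takes over 134 s, if anything falls off the work surface, if the arm or the gripper's body presses on something with over 40 N, if the wrist force passes 120 N, or if a joint passes its speed limit or range.

### The arm

A 6-joint arm with a two-finger parallel gripper is mounted at the origin on a cart in front of the work surface, level with it; the furniture and walls round the work are solid. World frame = base frame: x ahead of the robot, y to its left, z up, the work surface at z = 0. Lengths are in m, angles in rad, forces in N, time in s.
With the tool pointing down it reaches from about 0.325 to 0.875 m from the base axis. Payload 4.4 kg.
Tool frame: the origin (TCP) lies on the front face of the gripper's body, between the roots of the fingers; the fingertips stand 73 mm ahead of it and the grasp point (between the pads) lies 54 mm ahead of it; x points along the fingers, y is the direction in which the jaws open and shut, and the axes are right-handed (so a half turn about x gives the same grasp; the last joint's range is limited). The gripper opens to 85 mm and grips with 20 to 120 N. Pads are 22 mm wide; open, the fingers measure 114 mm over their backs; the gripper's body (76 mm by 85 mm) begins 54 mm behind the grasp point. The pads swing forward as they close: fully open they stand 13 mm farther back than shut.
Start: joints at [0.991, 0.207, 1.542, -0, 1.393, -0.15], TCP at [0.24, 0.523, 0.304] pointing down, gripper open.
Joint ranges: [-2.73, 2.73], [-0.86, 2.22], [0.23, 2.46], [-1.11, 4.25], [0.08, 2.63], [-2.82, 2.82]. Speed limits (rad/s): [2.79, 2.79, 3.14, 3.14, 3.14, 3.14].

### API

Orientations are given as a rotation vector (axis times angle).
In Python, from plant import r, viewer gives the robot as it stands. The module is installed in compiled form; this text tells all that it offers.
- The arm moves only by the tool step_arm, never from a script. Its argument "series" is a list of rows, each a list of 5 numbers: the opening, from 0 (shut) to 1 (fully open), then the shift along the tool's x, y, z in units of 50 mm (1.0 is 50 mm), then the turn about the tool's x in units of 5 degrees (1.0 is 5 degrees). A call has 1 to 5 rows; each row shifts and turns the commanded pose from where the row before left it, along the tool's axes as they then stand; what a row does not reach is not made up. A row lasts 1/10 s, in which the tool goes at most 50 mm and 8.59 degrees, less where a joint would pass 70% of its speed; a pose out of reach is approached as far as the arm can. A call is refused whole if a number of a shift passes 1 or a number of a turn 1, either way. A call with a gripper value outside its range is refused whole. The fingers move at their own pace and stop on an object; "grip_force" is the grip in N (left out, the last holds). Time passes only in rows, so rows that do not move let the fingers close. It gives the time, the measured TCP pose, the force and the opening at its end, in the units of the state.
- r.observe(): the state, without advancing time (a new reading comes with each control period).
- viewer.capture(name): name is "side" or "top" or "wrist"; returns a dict with "image" (400x640x3 uint8, blue, green, red), "depth" (400x640 float32, m along the optical axis (not along the pixel's ray), 0 where there is no reading), "intrinsics" (3x3 intrinsics, pixels), "R" (3x3) and "t" (3): a world point X has camera coordinates R X + t. Camera axes: x right, y down, z forward; pixel columns grow to the right and rows downward; lengths in m; the calibration is good to about 2 mm. The wrist camera is an equidistant fisheye: a pixel r from the principal point sees the ray r / f radians off the axis. A picture is of the moment at which its call begins.
- r.sign_off(): hands the job in, once; it reports no verdict.
The state is a dict: "time_s": time; "joint_pos": joint angles; "joint_velocities": joint speeds; "effort": joint torques, N m; "tcp_pos": TCP position; "orientation": TCP orientation; "ft_force": force on the tool from outside, world axes, zero at the start; "wrist_torque": the same for the moment, N m; "opening": finger opening in m.
Only numpy, scipy, OpenCV 4.12 (cv2) and the standard library are available. Lean on these libraries where they do the work, as an engineer would, in place of code of your own. Each camera call takes 0.05 s, during which the arm holds its last target.

## Working session

There is one attempt and no reset: what is moved stays moved. The work goes in short steps, Python scripts to look and compute and a tool call to move; the robot and the scene stay as the last step left them, time stands still between calls to the robot, and variables do not carry over. Pictures are saved under pics/ and viewed, and the job is handed in when it is done.

Besides the shell and the picture viewer there is one more tool, called after "Request:" in YAML: its name, and indented under it one key for each argument. step_arm: Moves the arm, as the interface text tells. Its arguments: {"type":"object","properties":{"series":{"type":"array","items":{"type":"array","items":{"type":"number"}}},"grip_force":{"type":"number"}},"required":["series"]}

```bash
mkdir -p pics; ls
cat > cap.py <<'E'
import sys,cv2,numpy as np,pickle
from plant import r,viewer
def cap(names,tag):
    for n in names:
        d=viewer.capture(n); cv2.imwrite(f'pics/{tag}_{n}.png',d['image']); pickle.dump(d,open(f'{tag}_{n}.pkl','wb'))
if __name__=='__main__':
    cap(sys.argv[2:],sys.argv[1])
    s=r.observe(); print(s['time_s'],s['tcp_pos'],s['orientation'],s['joint_pos'],s['ft_force'],s['opening'])
E
python3 cap.py a top side wrist
```

```text
pics
0.15 [0.23934052 0.52230441 0.30293893] [ 0.33569327  1.54503801 -0.33849105] [ 9.90519239e-01  2.07308211e-01  1.54263801e+00 -2.79336471e-05
  1.39353077e+00 -1.50511988e-01] [ 0.25498546  0.14885346 -0.22661784] 0.08557462176219816
```

View pics/a_top.png

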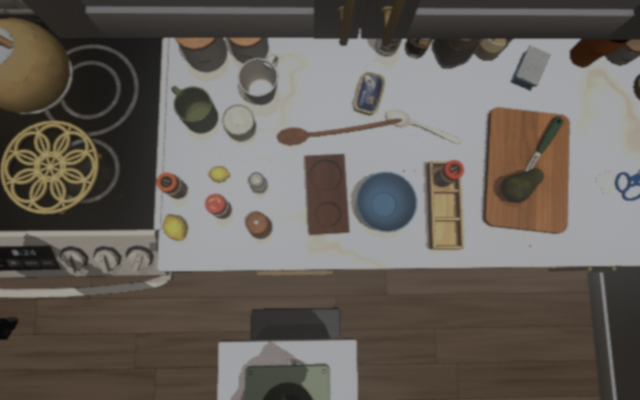

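View pics/a_side.png

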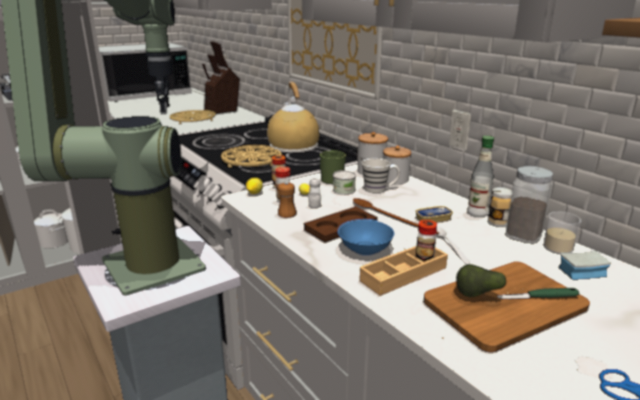

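View pics/a_wrist.png

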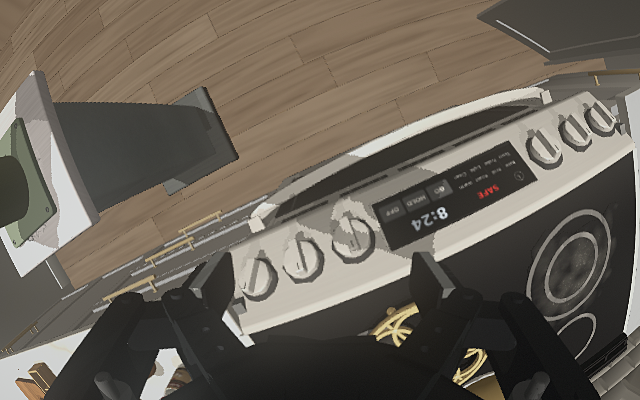

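Run:
```python
import pickle,numpy as np
np.set_printoptions(precision=4,suppress=True)
for n in ['top','side','wrist']:
    d=pickle.load(open(f'a_{n}.pkl','rb')); print(n,d['intrinsics'],d['R'],d['t'],'C',-d['R'].T@d['t'], [ (k) for k in d], (d['depth']>0).mean())
```

```text
top [[471.4981   0.     319.9989]
 [  0.     471.4981 198.4716]
 [  0.       0.       1.    ]] [[-0.0124 -0.9995  0.0288]
 [-0.9864  0.0075 -0.1642]
 [ 0.1639 -0.0304 -0.986 ]] [-0.0721  0.4761  1.0655] C [ 0.2941 -0.0432  1.1308] ['image', 'depth', 'intrinsics', 'R', 't'] 0.99605859375
side [[495.2389   0.     326.9053]
 [  0.     495.2389 202.1719]
 [  0.       0.       1.    ]] [[ 0.8117 -0.584   0.0059]
 [-0.2279 -0.3259 -0.9175]
 [ 0.5378  0.7434 -0.3976]] [-0.4149  0.15    1.1892] C [-0.2686 -1.0775  0.613 ] ['image', 'depth', 'intrinsics', 'R', 't'] 0.99605859375
wrist [[309.7069   0.     321.6429]
 [  0.     309.7069 204.6027]
 [  0.       0.       1.    ]] [[ 0.4172  0.9088 -0.0017]
 [ 0.8752 -0.4013  0.2702]
 [ 0.2448 -0.1142 -0.9628]] [-0.5729 -0.034   0.3781] C [0.1762 0.5503 0.3722] ['image', 'depth', 'intrinsics', 'R', 't'] 0.98960546875
```

Run:
```python
import cv2
a=cv2.imread('pics/a_top.png'); cv2.imwrite('pics/z1.png',cv2.resize(a[140:255,150:300],None,fx=5,fy=5,interpolation=cv2.INTER_CUBIC))
cv2.imwrite('pics/z2.png',cv2.resize(a[145:255,300:480],None,fx=4.4,fy=4.4,interpolation=cv2.INTER_CUBIC))
a=cv2.imread('pics/a_side.png'); cv2.imwrite('pics/z3.png',cv2.resize(a[130:300,230:460],None,fx=3.4,fy=3.4,interpolation=cv2.INTER_CUBIC))
```

```text
(no output)
```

View pics/z1.png

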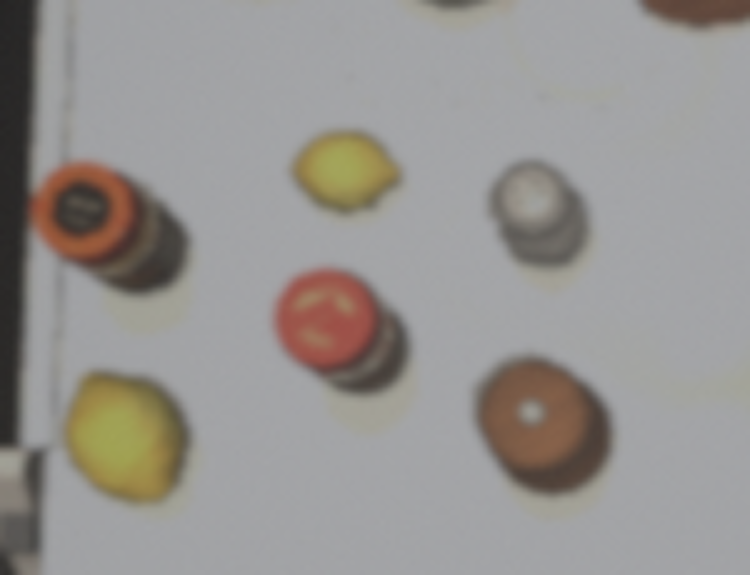

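View pics/z2.png

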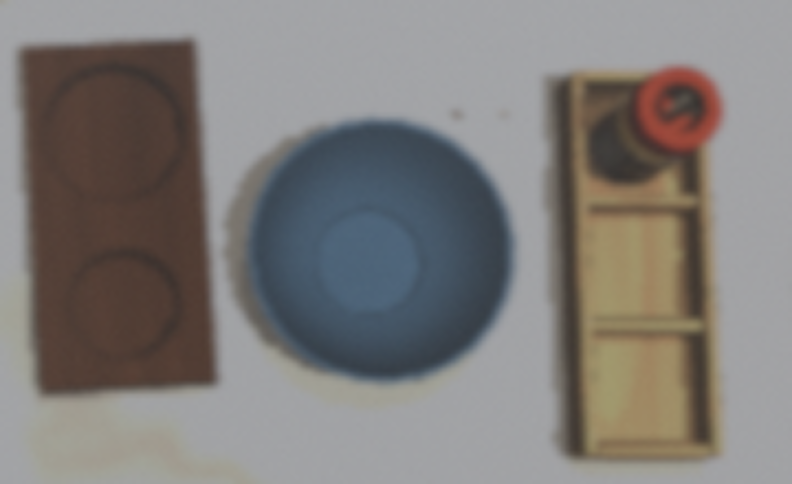

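View pics/z3.png

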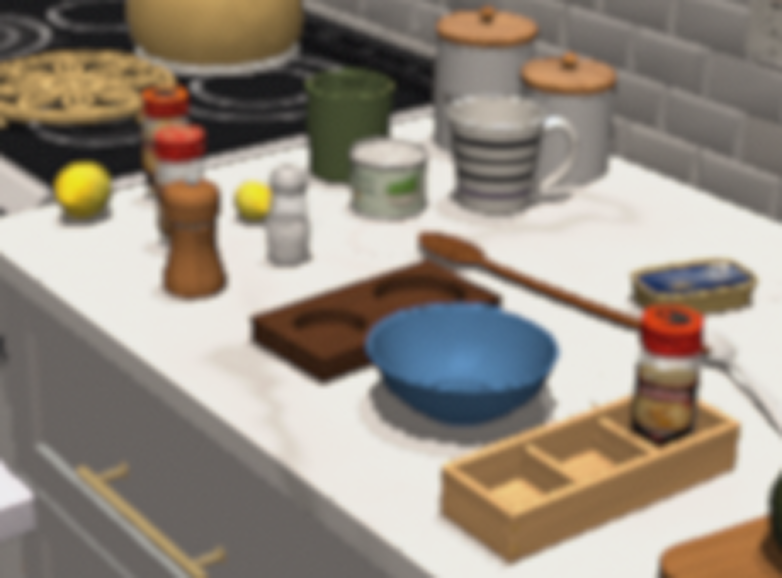

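```bash
cat > meas.py <<'E'
import pickle,numpy as np,cv2,sys
np.set_printoptions(precision=4,suppress=True)
def load(t,n): return pickle.load(open(f'{t}_{n}.pkl','rb'))
def ray(d,u,v,z):
    K=d['intrinsics'];p=np.array([(u-K[0,2])/K[0,0],(v-K[1,2])/K[1,1],1.])
    C=-d['R'].T@d['t'];w=d['R'].T@p
    return C+w*(z-C[2])/w[2]
def proj(d,X):
    c=d['R']@np.array(X)+d['t'];K=d['intrinsics'];return K[0,0]*c[0]/c[2]+K[0,2],K[1,1]*c[1]/c[2]+K[1,2]
E
python3 - <<'E'
from meas import *
d=load('a','top');im=d['image'];hsv=cv2.cvtColor(im,cv2.COLOR_BGR2HSV)
def blobs(m,mn=40,name=''):
    n,l,s,c=cv2.connectedComponentsWithStats(m.astype(np.uint8))
    return [(i,s[i],c[i],l==i) for i in range(1,n) if s[i,4]>mn]
H,S,V=[hsv[...,i].astype(int) for i in range(3)]
red=((H<9)|(H>172))&(S>140)&(V>110)
for i,s,c,m in blobs(red):
    if s[1]>150 and s[1]<260:
        cs,_=cv2.findContours(m.astype(np.uint8),cv2.RETR_EXTERNAL,cv2.CHAIN_APPROX_NONE)
        (u,v),rad=cv2.minEnclosingCircle(cs[0]); e=cv2.fitEllipse(cs[0])
        print('red',s,c.round(1),(u,v,rad),e,ray(d,*e[0],.106))
yel=(H>18)&(H<34)&(S>110)&(V>80)
for i,s,c,m in blobs(yel):
    if c[1]>150 and c[1]<260 and c[0]<300 and c[0]>155:
        cs,_=cv2.findContours(m.astype(np.uint8),cv2.RETR_EXTERNAL,cv2.CHAIN_APPROX_NONE)
        print('yel',s,c.round(1),cv2.fitEllipse(cs[0]),cv2.minAreaRect(cs[0]),ray(d,*c,.0255))
        box=cv2.fitEllipse(cs[0])
blu=(H>95)&(H<120)&(S>90)
for i,s,c,m in blobs(blu,800):
    cs,_=cv2.findContours(m.astype(np.uint8),cv2.RETR_EXTERNAL,cv2.CHAIN_APPROX_NONE)
    e=cv2.fitEllipse(cs[0]);print('blue',s,e,ray(d,*e[0],.052),e[1][0]/471*1.0)
# mill & board
br=((H<15))&(S>60)&(V<200)
for i,s,c,m in blobs(br,100):
    if c[1]>140 and c[1]<260 and c[0]<480 and c[0]>155:
        cs,_=cv2.findContours(m.astype(np.uint8),cv2.RETR_EXTERNAL,cv2.CHAIN_APPROX_NONE)
        R=cv2.minAreaRect(max(cs,key=len));print('brown',s,c,R,[ray(d,*p,.024) for p in cv2.boxPoints(R)])
ra=(H>=9)&(H<28)&(S>60)&(V>70)
for i,s,c,m in blobs(ra,300):
    if c[1]>140 and c[1]<260 and c[0]<480 and c[0]>400:
        cs,_=cv2.findContours(m.astype(np.uint8),cv2.RETR_EXTERNAL,cv2.CHAIN_APPROX_NONE)
        R=cv2.minAreaRect(max(cs,key=len));print('rack',s,c,R,[ray(d,*p,.040) for p in cv2.boxPoints(R)])
E
```

```text
red [445 161  18  18 137] [452.9 170.3] (453.3730163574219, 169.6746063232422, 8.730124473571777) ((453.5079040527344, 169.53411865234375), (16.03558921813965, 16.71266746520996), 131.60061645507812) [ 0.528  -0.3756  0.106 ]
yel [210 168  19  12 168] [218.4 173.4] ((218.40817260742188, 173.35792541503906), (11.114614486694336, 17.191951751708984), 91.52669525146484) ((219.0, 173.5), (11.0, 18.0), 90.0) [0.5403 0.1642 0.0255]
yel [164 216  21  24 380] [174.2 227.3] ((174.14500427246094, 227.3206787109375), (18.32049560546875, 24.4468936920166), 147.73748779296875) ((174.35000610351562, 227.45004272460938), (21.819713592529297, 20.871028900146484), 18.434947967529297) [0.4121 0.2638 0.0255]
brown [ 306  155   42   79 2848] [326.1843 194.843 ] ((326.3430480957031, 193.67538452148438), (77.04785919189453, 38.55166244506836), 86.8201675415039) [array([ 0.5816, -0.0423,  0.024 ]), array([ 0.5865, -0.1355,  0.024 ]), array([ 0.3996, -0.1418,  0.024 ]), array([ 0.3955, -0.051 ,  0.024 ])]
brown [433 160  31  28 416] [450.9303 170.6875] ((450.7962951660156, 168.89244079589844), (31.817270278
[... 576 characters left out ...]
.091880798339844), 45.0) [array([0.4693, 0.2037, 0.024 ]), array([0.5015, 0.1728, 0.024 ]), array([0.4664, 0.1379, 0.024 ]), array([0.4346, 0.1688, 0.024 ])]
brown [246 213  25  25 438] [258.226  224.8744] ((258.25, 224.75), (25.45584487915039, 20.50609588623047), 45.0) [array([0.421 , 0.1067, 0.024 ]), array([0.4552, 0.073 , 0.024 ]), array([0.4121, 0.0305, 0.024 ]), array([0.3784, 0.0642, 0.024 ])]
rack [ 429  162   34   87 2280] [444.5838 210.5991] ((445.4305114746094, 204.98516845703125), (86.9827880859375, 31.73975944519043), 88.02507019042969) [array([ 0.5617, -0.3367,  0.04  ]), array([ 0.564 , -0.4135,  0.04  ]), array([ 0.3563, -0.4077,  0.04  ]), array([ 0.3546, -0.3333,  0.04  ])]
```

```bash
cat >> meas.py <<'E'
def cloud(d):
    K=d['intrinsics'];v,u=np.mgrid[0:400,0:640];Z=d['depth']
    P=np.stack([(u-K[0,2])/K[0,0]*Z,(v-K[1,2])/K[1,1]*Z,Z],-1)
    return (P-d['t'])@d['R']
E
python3 - <<'E'
from meas import *
d=load('a','top');W=cloud(d);x,y,z=W[...,0],W[...,1],W[...,2]
print('floor z',np.median(z[235:250,300:340]))
m=(z>.012)&(x>.33)&(x<.62)&(y<.34)&(y>-.45)
n,l,s,c=cv2.connectedComponentsWithStats(m.astype(np.uint8))
for i in range(1,n):
    if s[i,4]<60: continue
    k=l==i; zm=np.percentile(z[k],97)
    print(s[i],'ztop',round(zm,4),'frac')
    t=k&(z>zm-.012); print('   top slice centre',(x[t].min()+x[t].max())/2,(y[t].min()+y[t].max())/2,'ext',np.ptp(x[t]),np.ptp(y[t]),t.sum(), 'mean',x[t].mean(),y[t].mean())
    cs,_=cv2.findContours(t.astype(np.uint8),cv2.RETR_EXTERNAL,cv2.CHAIN_APPROX_NONE);cc=max(cs,key=len)
    e=cv2.fitEllipse(cc);print('   ',e,ray(d,*e[0],zm)[:2])
E
```

```text
floor z -0.0008729083873197565
[  21    0   87   38 1098] ztop 0.6111 frac
   top slice centre 0.6191277413455488 0.2592701558501733 ext 0.0017352037045714752 0.0614717783557914 211 mean 0.6195146032155145 0.2593940939775849
    ((45.92756652832031, 2.939072847366333), (6.418599605560303, 48.28310012817383), 89.95833587646484) [0.6167 0.2612]
[ 289    0   76   46 1643] ztop 0.6655 frac
   top slice centre 0.5839854939155465 -0.09126001846449158 ext 0.007315426969928263 0.011380032870600215 118 mean 0.5831834646635681 -0.09075704722210438
    ((348.27984619140625, 4.9335198402404785), (10.702998161315918, 12.752263069152832), 32.31438446044922) [ 0.5824 -0.0906]
[ 361    0  106   46 1854] ztop 0.6645 frac
   top slice centre 0.5853779294736644 -0.14491718312411672 ext 0.008471430268256919 0.01098102336524967 127 mean 0.5833150859660484 -0.14414342946758013
    ((397.4670715332031, 5.194224834442139), (10.636958122253418, 14.025236129760742), 34.81583023071289) [ 0.583  -0.1441]
[133  13  38  25 217] ztop 0.5813 frac
   top slice centre 0.6193443220375672 0.15698144104560807 ext 0.0012
[... 4857 characters left out ...]
243953704833984, 19.96647071838379), 89.18912506103516) [0.4549 0.156 ]
[245 212  27  27 540] ztop 0.1001 frac
   top slice centre 0.4143478093623759 0.06683119387597668 ext 0.047145850553973356 0.04890939041240382 377 mean 0.4133919232999963 0.06700992456653469
    ((255.74761962890625, 222.66012573242188), (20.845321655273438, 21.37102699279785), 54.037845611572266) [0.4128 0.0664]
[162 214  25  27 502] ztop 0.0512 frac
   top slice centre 0.412660403588608 0.26332228589039386 ext 0.048679119412287586 0.04438237205148873 309 mean 0.41149605695266195 0.2622590066955412
    ((172.45794677734375, 226.75584411621094), (18.029600143432617, 20.316967010498047), 149.6617889404297) [0.4107 0.2606]
```

Run:
```python
from meas import *
from scipy.spatial.transform import Rotation as Ro
for n in ['top','side']:
    d=load('a',n);W=cloud(d);x,y,z=W[...,0],W[...,1],W[...,2]
    reg=(x>.38)&(x<.6)&(y<-.03)&(y>-.155)
    t=reg&(z>.018)&(z<.03)
    pts=np.stack([x[t],y[t]],-1).astype(np.float32)
    print(n,'board',cv2.minAreaRect(pts),t.sum())
    # recess: boundary points between floor and top
    fl=((x>.40)&(x<.58)&(y<-.055)&(y>-.13))&(z<.016)
    N,l,s,c=cv2.connectedComponentsWithStats(fl.astype(np.uint8))
    for i in range(1,N):
        if s[i,4]>20:
            k=l==i;print('  rec',s[i,4],(x[k].min()+x[k].max())/2,(y[k].min()+y[k].max())/2,np.ptp(x[k]),np.ptp(y[k]),z[k].mean())
    reg=(x>.33)&(x<.6)&(y<-.31)&(y>-.45)
    t=reg&(z>.033)&(z<.046)
    N,l,s,c=cv2.connectedComponentsWithStats(t.astype(np.uint8));
    pts=np.stack([x[t],y[t]],-1).astype(np.float32)
    print(n,'rack',cv2.minAreaRect(pts),t.sum())
    fl=((x>.35)&(x<.57)&(y<-.335)&(y>-.41))&(z<.022)&(z>.003)
    N,l,s,c=cv2.connectedComponentsWithStats(fl.astype(np.uint8))
    for i in range(1,N):
        if s[i,4]>20:
            k=l==i;print('  bay',s[i,4],(x[k].min()+x[k].max())/2,(y[k].min()+y[k].max())/2,np.ptp(x[k]),np.ptp(y[k]),z[k].mean())
    for nm,(cx,cy),h in [('a',(.505,.2635),.106),('b',(.456,.157),.106),('sh',(.514,.07),.09),('mill',(.414,.067),.102),('lem',(.412,.263),.051),('racked',(.527,-.373),.114)]:
        k=(np.hypot(x-cx,y-cy)<.04)&(z>h-.02)
        print('  ',nm,k.sum(),(x[k].min()+x[k].max())/2,(y[k].min()+y[k].max())/2,np.ptp(x[k]),np.ptp(y[k]))
from plant import r
s=r.observe();print(Ro.from_rotvec(s['orientation']).as_matrix())
```

```text
top board ((0.4922249913215637, -0.09207940101623535), (0.1909249722957611, 0.09601490944623947), 2.4166738986968994) 1918
  rec 729 0.5391822664305682 -0.09219184508479128 0.07139062496736126 0.07130478296897051 0.007186690732015464
  rec 449 0.44338135035365267 -0.09557674859794277 0.055055152928786044 0.05569019964792081 0.007074211429028013
top rack ((0.4608320891857147, -0.37445834279060364), (0.07588203996419907, 0.20907296240329742), 89.4034423828125) 660
  bay 169 0.4605476011584798 -0.33792697848123493 0.20807605467151236 0.004888541009990255 0.012226364076194977
  bay 167 0.5320242392453791 -0.37958084685048654 0.058515252407612905 0.05664062084903948 0.009295566740480599
  bay 590 0.4619057040626308 -0.3789414446887158 0.06153051235296958 0.05693191522527841 0.007831311478592343
  bay 595 0.394626864313109 -0.3786735661261075 0.059748987944179155 0.05605725481017115 0.0077859872088417575
  bay 23 0.35494641994960785 -0.3836830993081539 0.002820853467804807 0.048280906319131345 0.0070130194838244056
   a 365 0.5050896815296677 0.263686829443858 0.04333994309614431 0.0448449
[... 1186 characters left out ...]
46740052806976 0.005770042746405635 0.0700277393138597 0.012722269972701863
   a 116 0.5011774403414766 0.2603744221659615 0.04623852604765133 0.050922883667857355
   b 143 0.4507134650105711 0.15297776936225344 0.042317539208474086 0.05150338214883021
   sh 75 0.5093446136413221 0.06452709986852834 0.029745535351850705 0.02530469562619777
   mill 140 0.40821878152404056 0.0563217525897798 0.04475136501088223 0.04575810286448307
   lem 115 0.40635843157034035 0.25176682270050366 0.05173052773537923 0.04433713779249501
   racked 263 0.5227783298494271 -0.37697993680263525 0.04541223576309317 0.047035003994732816
[[-0.001   0.4167  0.9091]
 [-0.0016  0.9091 -0.4167]
 [-1.     -0.0019 -0.0003]]
```

Request:
step_arm:
  series:
    - [1, 0, 0, 0, -1]
    - [1, 0, 0, 0, -1]
    - [1, 0, 0, 0, -1]
    - [1, 0, 0, 0, -1]
    - [1, 0, 0, 0, -0.92]
  grip_force: 40

```text
time_s: 0.65
tcp_pos: [0.2395, 0.5225, 0.3034]
orientation: [-0.003, 1.571, 0.002]
ft_force: [1.0, 0.3, -0.2]
opening: 0.0853
```

Request:
step_arm:
  series:
    - [1, 0.1, -0.65, 0.66, 0]
    - [1, 0.1, -0.65, 0.66, 0]
    - [1, 0.1, -0.65, 0.66, 0]
    - [1, 0.1, -0.65, 0.66, 0]
    - [1, 0.1, -0.65, 0.66, 0]

```text
time_s: 1.15
tcp_pos: [0.4054, 0.3587, 0.2784]
orientation: [-0.0, 1.571, -0.0]
ft_force: [-0.4, 0.7, 0.2]
opening: 0.0854
```

Request:
step_arm:
  series:
    - [1, 0.1, -0.65, 0.66, 0]
    - [1, 0.1, -0.65, 0.66, 0]
    - [1, 0.1, -0.63, 0.69, 0]
    - [1, 0, 0, 0, 0]
    - [1, 0, 0, 0, 0]

```text
time_s: 1.65
tcp_pos: [0.5053, 0.2626, 0.2632]
orientation: [0.002, 1.573, -0.002]
ft_force: [0.7, -0.2, 0.2]
opening: 0.0852
```

```bash
python3 cap.py b wrist
```

```text
1.7 [0.50459539 0.26354064 0.26339794] [ 1.06438212e-03  1.57230913e+00 -8.17682488e-04] [ 3.29030826e-01  2.30925491e-01  1.59867109e+00  6.60068334e-04
  1.31337685e+00 -1.24073607e+00] [1.26874105 0.82389798 0.112182  ] 0.085401149983079
```

View pics/b_wrist.png

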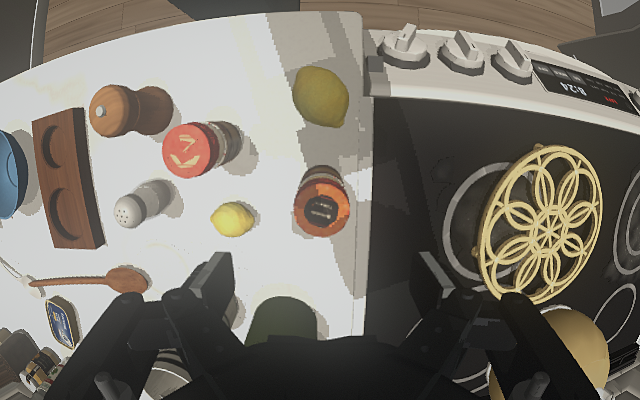

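```bash
cat >> meas.py <<'E'
def fray(d,u,v,z):
    K=d['intrinsics'];a=np.array([u-K[0,2],v-K[1,2]])/K[0,0];th=np.hypot(*a);p=np.array([*(a/th*np.sin(th)),np.cos(th)])
    C=-d['R'].T@d['t'];w=d['R'].T@p
    return C+w*(z-C[2])/w[2]
E
python3 - <<'E'
from meas import *
d=load('b','wrist')
hsv=cv2.cvtColor(d['image'],cv2.COLOR_BGR2HSV);H,S,V=[hsv[...,i].astype(int) for i in range(3)]
# orange / red cap tops
for nm,(u0,u1,v0,v1),h in [('a',(285,360,160,245),.106),('b',(155,250,115,185),.106)]:
    m=np.zeros(H.shape,np.uint8); m[v0:v1,u0:u1]=(((H<14)|(H>172))&(S>150)&(V>165))[v0:v1,u0:u1]
    cs,_=cv2.findContours(m,cv2.RETR_EXTERNAL,cv2.CHAIN_APPROX_NONE);c=max(cs,key=cv2.contourArea)
    e=cv2.fitEllipse(c);P=np.array([fray(d,*q[0],h) for q in c]);print(nm,e,fray(d,*e[0],h),cv2.minEnclosingCircle(P[:,:2].astype(np.float32)))
E
```

```text
a ((333.38275146484375, 200.89593505859375), (23.804601669311523, 35.24655532836914), 136.33203125) [0.4964 0.2709 0.106 ] ((0.4965917468070984, 0.2700420022010803), 0.016042662784457207)Traceback (most recent call last):
  File "<stdin>", line 8, in <module>
cv2.error: OpenCV(4.12.0) /io/opencv/modules/imgproc/src/shapedescr.cpp:361: error: (-201:Incorrect size of input array) There should be at least 5 points to fit the ellipse in function 'fitEllipseNoDirect'
```

Run:
```python
from meas import *
d=load('b','wrist')
K=d['intrinsics'];v,u=np.mgrid[0:400,0:640];ax=(u-K[0,2])/K[0,0];ay=(v-K[1,2])/K[0,0];th=np.hypot(ax,ay)+1e-9
dr=np.stack([ax/th*np.tan(th),ay/th*np.tan(th),np.ones_like(th)],-1)
W=(dr*d['depth'][...,None]-d['t'])@d['R'];x,y,z=W[...,0],W[...,1],W[...,2]
ok=th<1.2
for nm,(cx,cy),h in [('a',(.505,.2635),.106),('b',(.456,.157),.106),('sh',(.514,.07),.09),('mill',(.414,.067),.102),('lem',(.412,.263),.051),('slem',(.54,.165),.039)]:
    k=ok&(np.hypot(x-cx,y-cy)<.04)&(z>h-.01)&(z<h+.01)
    if k.sum()>5: print(nm,k.sum(),(x[k].min()+x[k].max())/2,(y[k].min()+y[k].max())/2,np.ptp(x[k]),np.ptp(y[k]))
```

```text
a 2488 0.5040475593640419 0.2619140457953809 0.043001625946931576 0.04368005601336672
b 2302 0.4554146992551553 0.15526317401705264 0.043636921849108 0.04434684629228505
sh 551 0.5143350558571931 0.06899322489871938 0.029229868812175763 0.029056425520628752
mill 1289 0.4136402313619759 0.06526238278536127 0.04447971943461171 0.04541309578947165
lem 1702 0.41101695948345784 0.26081492611767654 0.04566110303467291 0.04449591291210081
slem 727 0.5399082203078405 0.16350740140514808 0.03164883745038649 0.03781080320279376
```

Request:
step_arm:
  series:
    - [1, 0.8, 0, 0, 0]
    - [1, 0.8, 0, 0, 0]
    - [1, 0.5, 0, 0, 0]
    - [1, 0.44, 0, 0, 0]
    - [1, 0, 0, 0, 0]

```text
time_s: 2.2
tcp_pos: [0.501, 0.2641, 0.1333]
orientation: [-0.004, 1.579, -0.0]
ft_force: [0.0, -0.5, -0.6]
opening: 0.0854
```

Request:
step_arm:
  series:
    - [0, 0, 0, 0, 0]
    - [0, 0, 0, 0, 0]
    - [0, 0, 0, 0, 0]
    - [0, 0, 0, 0, 0]
    - [0, 0, 0, 0, 0]

```text
time_s: 2.7
tcp_pos: [0.5063, 0.2639, 0.1391]
orientation: [0.001, 1.567, 0.0]
ft_force: [-0.1, -1.2, 6.4]
opening: 0.0438
```

Request:
step_arm:
  series:
    - [0, 0, 0, 0, 0]
    - [0, 0, 0, 0, 0]

```text
time_s: 2.9
tcp_pos: [0.5063, 0.2639, 0.139]
orientation: [0.002, 1.567, 0.0]
ft_force: [-0.4, -0.8, 6.4]
opening: 0.0436
```

Request:
step_arm:
  series:
    - [0, -0.3, 0, 0, 0]
    - [0, -0.6, 0, 0, 0]
    - [0, -0.7, 0, 0, 0]
    - [0, -0.7, 0, 0, 0]
    - [0, -0.6, 0, 0, 0]

```text
time_s: 3.4
tcp_pos: [0.5051, 0.2636, 0.2847]
orientation: [0.001, 1.569, 0.0]
ft_force: [0.3, 0.2, -2.0]
opening: 0.0433
```

Request:
step_arm:
  series:
    - [0, 0, -0.3, -0.06, 0]
    - [0, 0, -0.6, -0.06, 0]
    - [0, 0, -0.9, -0.06, 0]
    - [0, 0, -0.95, -0.06, 0]
    - [0, 0, -0.95, -0.06, 0]

```text
time_s: 3.9
tcp_pos: [0.4884, 0.0767, 0.2809]
orientation: [-0.0, 1.573, 0.0]
ft_force: [0.4, -0.1, -0.5]
opening: 0.0442
```

Request:
step_arm:
  series:
    - [0, 0, -0.95, -0.06, 0]
    - [0, 0, -0.95, -0.06, 0]
    - [0, 0, -0.95, -0.06, 0]
    - [0, 0, -0.95, -0.06, 0]
    - [0, 0, -0.95, -0.06, 0]

```text
time_s: 4.4
tcp_pos: [0.4731, -0.1607, 0.281]
orientation: [0.001, 1.572, -0.0]
ft_force: [1.5, -0.5, -0.8]
opening: 0.0436
```

Request:
step_arm:
  series:
    - [0, 0, -0.95, -0.06, 0]
    - [0, 0, -0.95, -0.06, 0]
    - [0, 0, -0.9, -0.06, 0]
    - [0, 0, -0.6, -0.06, 0]
    - [0, 0, -0.3, -0.06, 0]

```text
time_s: 4.9
tcp_pos: [0.458, -0.3463, 0.2808]
orientation: [0.004, 1.572, -0.002]
ft_force: [0.5, -0.6, -0.8]
opening: 0.0436
```

Request:
step_arm:
  series:
    - [0, 0, -0.1, 0, 0]
    - [0, 0, 0, 0, 0]

```text
time_s: 5.1
tcp_pos: [0.4593, -0.3483, 0.2813]
orientation: [0.002, 1.572, 0.001]
ft_force: [0.4, 0.4, -1.7]
opening: 0.0437
```

```bash
python3 cap.py c wrist top
```

```text
5.2 [ 0.45981125 -0.34728124  0.28158775] [3.58992998e-04 1.57126708e+00 1.82887820e-03] [-7.97295284e-01  2.28416973e-01  1.56245410e+00  6.50829449e-04
  1.35204757e+00 -2.36916897e+00] [-0.02473253  0.80866033 -1.00524615] 0.043908867437569735
```

View pics/c_wrist.png

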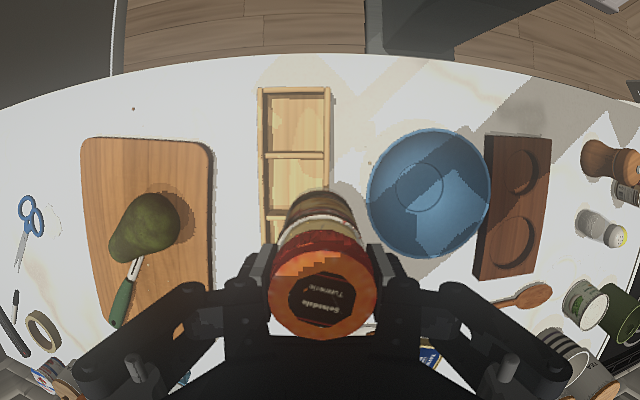

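```bash
cat >> meas.py <<'E'
def wcloud(d):
    K=d['intrinsics'];v,u=np.mgrid[0:400,0:640];ax=(u-K[0,2])/K[0,0];ay=(v-K[1,2])/K[0,0];th=np.hypot(ax,ay)+1e-9
    dr=np.stack([ax/th*np.tan(th),ay/th*np.tan(th),np.ones_like(th)],-1)
    W=(dr*d['depth'][...,None]-d['t'])@d['R'];W[th>1.25]=-9
    return W[...,0],W[...,1],W[...,2]
E
python3 - <<'E'
from meas import *
d=load('c','wrist');x,y,z=wcloud(d)
t=(z>.034)&(z<.046)&(x<.5)&(x>.33)&(y<-.32)&(y>-.44)
def ed(lo,hi): 
    k=t&(x>lo)&(x<hi); return y[k].min(),y[k].max(),(y[k].min()+y[k].max())/2
for a in (.355,.37,.39,.41,.43): print(a,ed(a,a+.015))
print('xmin',x[t].min())
mid=t&(abs(y+.374)<.02); print('divider x',np.unique(np.round(x[mid],3)))
k=(z>.015)&(z<.03)&(x>.35)&(x<.62)&(y<-.03)&(y>-.15); print('board',cv2.minAreaRect(np.stack([x[k],y[k]],-1).astype(np.float32)))
k=(z>.045)&(z<.056)&(abs(x-.46)<.1)&(abs(y+.23)<.09);print('bowl',cv2.minEnclosingCircle(np.stack([x[k],y[k]],-1).astype(np.float32)))
E
```

```text
0.355 (np.float64(-0.4134473579753802), np.float64(-0.3410264472607231), np.float64(-0.37723690261805165))
0.37 (np.float64(-0.4138464208670791), np.float64(-0.3410341519749671), np.float64(-0.3774402864210231))
0.39 (np.float64(-0.4140369713733137), np.float64(-0.340014316980917), np.float64(-0.37702564417711537))
0.41 (np.float64(-0.4142611925985041), np.float64(-0.3420108513576701), np.float64(-0.3781360219780871))
0.43 (np.float64(-0.4155712220268549), np.float64(-0.34195295855497704), np.float64(-0.378762090290916))
xmin 0.3552514113436014
divider x [0.355 0.356 0.357 0.358 0.359 0.36  0.361 0.362 0.424 0.425 0.426 0.427
 0.428]
board ((0.4915201961994171, -0.09511397778987885), (0.19173431396484375, 0.09995511174201965), 2.6737008094787598)
bowl ((0.4654124081134796, -0.23306474089622498), 0.07210243493318558)
```

Request:
step_arm:
  series:
    - [0, 0, -0.35, 0.01, 0]
    - [0, 0, -0.22, 0, 0]
    - [0, 0.7, 0, 0, 0]
    - [0, 0.7, 0, 0, 0]
    - [0, 0, 0, 0, 0]

```text
time_s: 5.7
tcp_pos: [0.4577, -0.375, 0.2061]
orientation: [0.007, 1.579, 0.007]
ft_force: [-0.9, 0.4, -2.1]
opening: 0.0438
```

```bash
python3 cap.py d wrist side
```

```text
5.8 [ 0.46010993 -0.37740999  0.21157536] [1.19110570e-03 1.57190774e+00 6.37822984e-04] [-8.32319547e-01  3.37386478e-01  1.57739535e+00 -4.04360845e-05
  1.22842002e+00 -2.40275009e+00] [ 0.65851878  0.53635256 -0.85370458] 0.0436395518051885
```

View pics/d_wrist.png

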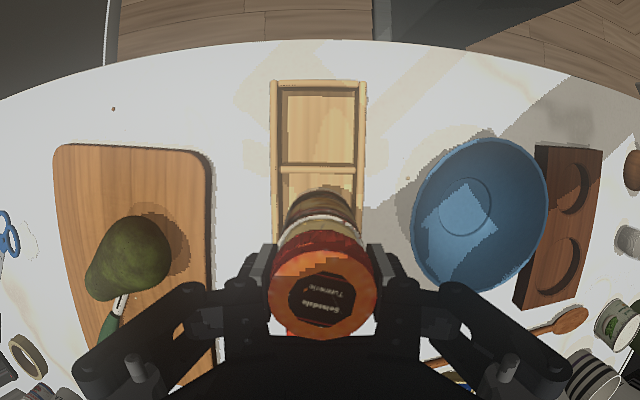

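View pics/d_side.png

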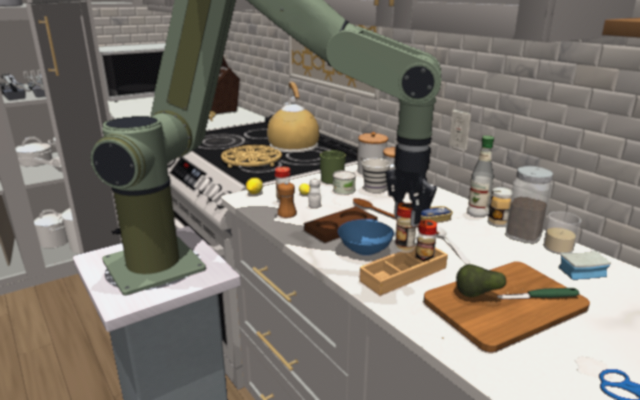

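Request:
step_arm:
  series:
    - [0, 0.5, 0, 0, 0]
    - [0, 0.4, 0, 0, 0]
    - [0, 0.2, 0, 0, 0]
    - [0, 0.1, 0, 0, 0]
    - [0, 0, 0, 0, 0]

```text
time_s: 6.3
tcp_pos: [0.4607, -0.3779, 0.1527]
orientation: [-0.001, 1.57, -0.001]
ft_force: [-0.4, -0.3, -1.2]
opening: 0.0436
```

Request:
step_arm:
  series:
    - [0, 0.05, 0, 0, 0]
    - [0, 0, 0, 0, 0]

```text
time_s: 6.5
tcp_pos: [0.4606, -0.3779, 0.1503]
orientation: [-0.001, 1.57, -0.001]
ft_force: [0.1, -0.1, -2.0]
opening: 0.0436
```

Not yet touching (force is still the weight); lower until contact.

Request:
step_arm:
  series:
    - [0, 0.04, 0, 0, 0]
    - [0, 0.04, 0, 0, 0]
    - [0, 0, 0, 0, 0]

```text
time_s: 6.8
tcp_pos: [0.4608, -0.3779, 0.147]
orientation: [-0.001, 1.57, -0.001]
ft_force: [-0.5, 1.7, 5.4]
opening: 0.0435
```

Request:
step_arm:
  series:
    - [1, 0, 0, 0, 0]
    - [1, 0, 0, 0, 0]
    - [1, 0, 0, 0, 0]
    - [1, 0, 0, 0, 0]
    - [1, 0, 0, 0, 0]

```text
time_s: 7.3
tcp_pos: [0.4601, -0.3773, 0.1452]
orientation: [0.001, 1.571, -0.0]
ft_force: [0.2, 0.7, 0.7]
opening: 0.0854
```

Request:
step_arm:
  series:
    - [1, -0.4, 0, 0, 0]
    - [1, -0.7, 0, 0, 0]
    - [1, -0.8, 0, 0, 0]
    - [1, -0.8, 0, 0, 0]
    - [1, 0, 0.6, 0, 0]

```text
time_s: 7.8
tcp_pos: [0.4627, -0.3524, 0.2884]
orientation: [-0.007, 1.56, -0.013]
ft_force: [0.5, 0.2, 0.6]
opening: 0.0856
```

Request:
step_arm:
  series:
    - [1, 0, 0.7, 0, 0]
    - [1, 0, 0.95, 0, 0]
    - [1, 0, 0.95, 0, 0]
    - [1, 0, 0.95, 0, 0]
    - [1, 0, 0.95, 0, 0]

```text
time_s: 8.3
tcp_pos: [0.4599, -0.1207, 0.2804]
orientation: [0.001, 1.57, -0.001]
ft_force: [1.0, 0.4, 0.3]
opening: 0.0855
```

Request:
step_arm:
  series:
    - [1, 0, 0.95, 0, 0]
    - [1, 0, 0.95, 0, 0]
    - [1, 0, 0.95, -0.1, 0]
    - [1, 0, 0.95, 0, 0]
    - [1, 0, 0.7, 0, 0]

```text
time_s: 8.8
tcp_pos: [0.4548, 0.1052, 0.2806]
orientation: [-0.0, 1.57, 0.001]
ft_force: [0.7, -0.3, 0.1]
opening: 0.0856
```

Request:
step_arm:
  series:
    - [1, 0, 0.5, 0, 0]
    - [1, 0, 0, 0, 0]
    - [1, 0, 0, 0, 0]

```text
time_s: 9.1
tcp_pos: [0.4553, 0.1277, 0.2803]
orientation: [-0.001, 1.571, 0.0]
ft_force: [0.3, -0.3, -0.8]
opening: 0.0855
```

```bash
python3 cap.py e wrist top
python3 - <<'E'
from meas import *
d=load('e','wrist');x,y,z=wcloud(d)
for nm,(cx,cy),h in [('b',(.456,.157),.106),('sh',(.514,.07),.09),('mill',(.414,.067),.102),('lem',(.412,.263),.051)]:
    k=(np.hypot(x-cx,y-cy)<.04)&(z>h-.01)&(z<h+.01)
    if k.sum()>5: print(nm,k.sum(),(x[k].min()+x[k].max())/2,(y[k].min()+y[k].max())/2,np.ptp(x[k]),np.ptp(y[k]))
d=load('e','top');W=cloud(d);x,y,z=W[...,0],W[...,1],W[...,2]
k=(z>.095)&(z<.125)&(np.hypot(x-.46,y+.376)<.04);print('placed',(x[k].min()+x[k].max())/2,(y[k].min()+y[k].max())/2,np.ptp(x[k]),np.ptp(y[k]),z[k].max())
E
```

```text
9.2 [0.45546704 0.12674927 0.28030696] [ 6.27424451e-04  1.57090178e+00 -1.50550550e-03] [ 8.83499094e-02  8.24630851e-03  1.81081442e+00 -5.64669396e-04
  1.32268700e+00 -1.48094986e+00] [ 0.28972197 -0.28645172  0.07168376] 0.08555986386963005
b 2191 0.4551685825334971 0.15404505903394372 0.04385379271169604 0.04346037201486011
sh 696 0.5135240069027042 0.06848089755619138 0.030804962641615086 0.030744805253484518
mill 2008 0.41266251936472464 0.06481703524315754 0.04550137122964326 0.04426540596853293
lem 1190 0.41119824656091875 0.2610111394446008 0.045987579685476454 0.04438669359925981
placed 0.4589401315723381 -0.37618476789298705 0.043755600938374495 0.044634452356599186 0.11926009593872591
```

View pics/e_top.png

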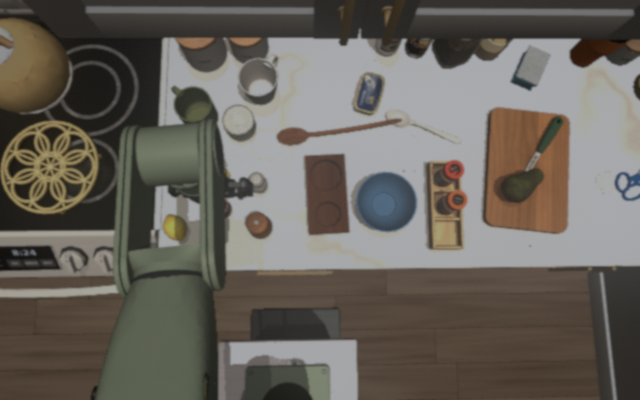

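Request:
step_arm:
  series:
    - [1, 0, 0.57, 0, 0]
    - [1, 0.7, 0, 0, 0]
    - [1, 0.8, 0, 0, 0]
    - [1, 0.8, 0, 0, 0]
    - [1, 0.4, 0, 0, 0]

```text
time_s: 9.7
tcp_pos: [0.4534, 0.1543, 0.142]
orientation: [0.001, 1.576, -0.003]
ft_force: [-0.8, -0.4, 0.1]
opening: 0.0853
```

Request:
step_arm:
  series:
    - [1, 0.15, 0, 0, 0]
    - [1, 0, 0, 0, 0]
    - [0, 0, 0, 0, 0]
    - [0, 0, 0, 0, 0]
    - [0, 0, 0, 0, 0]

```text
time_s: 10.2
tcp_pos: [0.4566, 0.1562, 0.1394]
orientation: [0.001, 1.568, -0.0]
ft_force: [0.4, 1.7, 8.9]
opening: 0.0444
```

Request:
step_arm:
  series:
    - [0, 0, 0, 0, 0]
    - [0, 0, 0, 0, 0]
    - [0, 0, 0, 0, 0]

```text
time_s: 10.5
tcp_pos: [0.4567, 0.1562, 0.1395]
orientation: [0.0, 1.567, -0.0]
ft_force: [0.1, -1.1, 5.6]
opening: 0.0434
```

Request:
step_arm:
  series:
    - [0, -0.3, 0, 0, 0]
    - [0, -0.6, 0, 0, 0]
    - [0, -0.7, 0, 0, 0]
    - [0, -0.7, 0, 0, 0]
    - [0, -0.6, 0, 0, 0]

```text
time_s: 11.0
tcp_pos: [0.4553, 0.1563, 0.2846]
orientation: [0.0, 1.57, 0.0]
ft_force: [0.2, 0.7, -0.9]
opening: 0.0438
```

Request:
step_arm:
  series:
    - [0, 0, -0.3, 0, 0]
    - [0, 0, -0.6, -0.1, 0]
    - [0, 0, -0.85, -0.1, 0]
    - [0, 0, -0.85, -0.1, 0]
    - [0, 0, -0.85, -0.1, 0]

```text
time_s: 11.5
tcp_pos: [0.4346, -0.0174, 0.2827]
orientation: [-0.0, 1.571, 0.001]
ft_force: [0.2, 0.2, -1.6]
opening: 0.0436
```

Request:
step_arm:
  series:
    - [0, 0, -0.85, -0.1, 0]
    - [0, 0, -0.85, -0.1, 0]
    - [0, 0, -0.85, -0.1, 0]
    - [0, 0, -0.85, -0.1, 0]
    - [0, 0, -0.85, -0.1, 0]

```text
time_s: 12.0
tcp_pos: [0.4095, -0.2302, 0.2827]
orientation: [0.001, 1.571, -0.0]
ft_force: [1.2, -0.6, -1.5]
opening: 0.0435
```

Request:
step_arm:
  series:
    - [0, 0, -0.85, -0.1, 0]
    - [0, 0, -0.85, -0.1, 0]
    - [0, 0, -0.7, -0.1, 0]
    - [0, 0, -0.4, -0.1, 0]
    - [0, 0, 0, 0, 0]

```text
time_s: 12.5
tcp_pos: [0.3893, -0.3712, 0.2825]
orientation: [0.003, 1.571, -0.003]
ft_force: [0.6, 0.9, -2.8]
opening: 0.0435
```

Request:
step_arm:
  series:
    - [0, 0, 0, 0, 0]
    - [0, 0, 0, 0, 0]

```text
time_s: 12.7
tcp_pos: [0.3903, -0.3676, 0.2825]
orientation: [0.001, 1.571, 0.001]
ft_force: [-0.3, -0.0, -0.7]
opening: 0.0438
```

```bash
python3 cap.py f wrist
```

```text
12.75 [ 0.39043746 -0.36753575  0.28266141] [-8.07679771e-05  1.57105723e+00  1.47938870e-03] [-9.16804264e-01  1.43534589e-01  1.66036105e+00  3.43167899e-04
  1.33856272e+00 -2.48867291e+00] [ 0.04982826  0.23063934 -1.13324723] 0.04370828384420126
```

View pics/f_wrist.png

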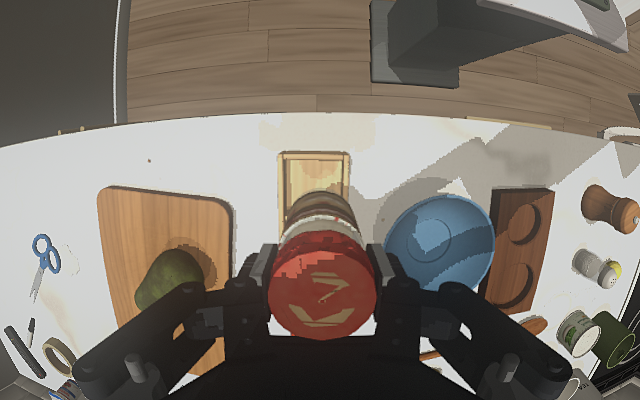

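Request:
step_arm:
  series:
    - [0, 0, -0.18, 0.04, 0]
    - [0, 0.7, 0, 0, 0]
    - [0, 0.7, 0, 0, 0]
    - [0, 0.1, 0, 0, 0]
    - [0, 0, 0, 0, 0]

```text
time_s: 13.25
tcp_pos: [0.392, -0.3771, 0.2069]
orientation: [0.002, 1.573, 0.002]
ft_force: [0.0, 0.1, 0.1]
opening: 0.0434
```

Request:
step_arm:
  series:
    - [0, 0.4, 0, 0, 0]
    - [0, 0.4, 0, 0, 0]
    - [0, 0.2, 0, 0, 0]
    - [0, 0.1, 0, 0, 0]
    - [0, 0, 0, 0, 0]

```text
time_s: 13.75
tcp_pos: [0.3925, -0.3782, 0.1535]
orientation: [-0.0, 1.57, -0.001]
ft_force: [0.0, -0.0, -1.8]
opening: 0.0439
```

Request:
step_arm:
  series:
    - [0, 0.04, 0, 0, 0]
    - [0, 0.04, 0, 0, 0]
    - [0, 0, 0, 0, 0]

```text
time_s: 14.05
tcp_pos: [0.3923, -0.378, 0.1492]
orientation: [-0.0, 1.57, -0.001]
ft_force: [-0.0, -0.0, -1.4]
opening: 0.0435
```

Request:
step_arm:
  series:
    - [0, 0.04, 0, 0, 0]
    - [0, 0.03, 0, 0, 0]
    - [0, 0, 0, 0, 0]

```text
time_s: 14.35
tcp_pos: [0.3928, -0.3785, 0.1475]
orientation: [-0.001, 1.57, -0.001]
ft_force: [-1.3, 2.1, 8.5]
opening: 0.0432
```

Request:
step_arm:
  series:
    - [1, 0, 0, 0, 0]
    - [1, 0, 0, 0, 0]
    - [1, 0, 0, 0, 0]
    - [1, 0, 0, 0, 0]
    - [1, 0, 0, 0, 0]

```text
time_s: 14.85
tcp_pos: [0.3921, -0.3778, 0.1452]
orientation: [0.001, 1.571, -0.0]
ft_force: [-0.3, 0.7, -0.3]
opening: 0.0853
```

Request:
step_arm:
  series:
    - [1, -0.4, 0, 0, 0]
    - [1, -0.7, 0, 0, 0]
    - [1, -0.8, 0, 0, 0]
    - [1, -0.7, 0, 0, 0]
    - [1, 0, 0.4, 0, 0]

```text
time_s: 15.35
tcp_pos: [0.3943, -0.362, 0.2822]
orientation: [-0.007, 1.562, -0.011]
ft_force: [0.7, -0.6, -0.2]
opening: 0.0853
```

Request:
step_arm:
  series:
    - [1, 0, 0.8, 0.05, 0]
    - [1, 0, 0.85, 0.05, 0]
    - [1, 0, 0.85, 0.05, 0]
    - [1, 0, 0.85, 0.05, 0]
    - [1, 0, 0.85, 0.05, 0]

```text
time_s: 15.85
tcp_pos: [0.4045, -0.1463, 0.2754]
orientation: [0.001, 1.57, -0.001]
ft_force: [0.9, -0.7, 0.2]
opening: 0.0856
```

Request:
step_arm:
  series:
    - [1, 0, 0.85, 0.05, 0]
    - [1, 0, 0.85, 0.05, 0]
    - [1, 0, 0.85, 0.05, 0]
    - [1, 0, 0.8, 0, 0]
    - [1, 0, 0.5, 0, 0]

```text
time_s: 16.35
tcp_pos: [0.4118, 0.047, 0.2754]
orientation: [-0.001, 1.571, 0.002]
ft_force: [-0.2, -0.1, 0.1]
opening: 0.0855
```

Request:
step_arm:
  series:
    - [1, 0, 0, 0, 0]
    - [1, 0, 0, 0, 0]

```text
time_s: 16.55
tcp_pos: [0.4123, 0.0449, 0.2753]
orientation: [-0.001, 1.571, 0.001]
ft_force: [0.3, -0.5, -0.3]
opening: 0.0856
```

```bash
python3 cap.py g wrist top
python3 - <<'E'
from meas import *
d=load('g','wrist');x,y,z=wcloud(d)
for nm,(cx,cy),h in [('sh',(.514,.07),.09),('mill',(.414,.067),.102),('lem',(.412,.263),.051)]:
    k=(np.hypot(x-cx,y-cy)<.04)&(z>h-.01)&(z<h+.01)
    if k.sum()>5: print(nm,k.sum(),(x[k].min()+x[k].max())/2,(y[k].min()+y[k].max())/2,np.ptp(x[k]),np.ptp(y[k]))
k=(z>.018)&(z<.03)&(x>.35)&(x<.62)&(y<-.03)&(y>-.155); print('board',cv2.minAreaRect(np.stack([x[k],y[k]],-1).astype(np.float32)))
d=load('g','top');W=cloud(d);x,y,z=W[...,0],W[...,1],W[...,2]
for cx in (.5275,.4605,.3925):
    k=(z>.095)&(z<.125)&(np.hypot(x-cx,y+.376)<.033);print('rack',(x[k].min()+x[k].max())/2,(y[k].min()+y[k].max())/2,np.ptp(x[k]),np.ptp(y[k]),z[k].max())
E
```

```text
16.65 [0.41247888 0.04393433 0.27537388] [ 6.13854846e-04  1.57076066e+00 -1.33646181e-03] [-1.02945203e-01 -1.20349810e-01  1.94300748e+00 -4.68804995e-04
  1.31885279e+00 -1.67238307e+00] [ 0.65791003 -0.46477436 -0.16255541] 0.08501956711006613
sh 627 0.5141789506421286 0.0677056307583522 0.030132236467205475 0.030411997889482963
mill 2050 0.41318045464877584 0.06373082379979042 0.04503532847790859 0.04538291193420858
lem 850 0.41076494942560915 0.2601707240369082 0.04505822609556187 0.044099651887308994
board ((0.49121367931365967, -0.09544603526592255), (0.19155500829219818, 0.09796390682458878), 2.4867937564849854)
rack 0.5269273495698004 -0.37377781283132266 0.04367880316751682 0.04419676042161902 0.11804361751169362
rack 0.4590692176141443 -0.37582483125356225 0.04315855939136898 0.04465173602541134 0.11822696613999072
rack 0.3922672578792155 -0.37595343114405577 0.04505141388332767 0.044283216602733266 0.11770618450194646
```

View pics/g_wrist.png

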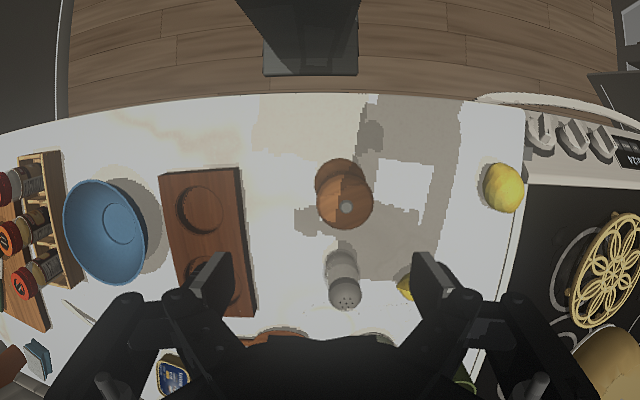

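Request:
step_arm:
  series:
    - [1, 0, 0.43, 0.02, 0]
    - [1, 0.7, 0, 0, 0]
    - [1, 0.8, 0, 0, 0]
    - [1, 0.8, 0, 0, 0]
    - [1, 0.5, 0, 0, 0]

```text
time_s: 17.15
tcp_pos: [0.412, 0.0649, 0.1328]
orientation: [0.002, 1.574, -0.002]
ft_force: [-0.1, 0.0, 0.4]
opening: 0.0857
```

Request:
step_arm:
  series:
    - [1, 0.13, 0, 0, 0]
    - [1, 0, 0, 0, 0]
    - [0, 0, 0, 0, 0]
    - [0, 0, 0, 0, 0]
    - [0, 0, 0, 0, 0]

```text
time_s: 17.65
tcp_pos: [0.4151, 0.0658, 0.1308]
orientation: [-0.0, 1.566, -0.001]
ft_force: [-1.1, -0.3, 3.8]
opening: 0.0497
```

Request:
step_arm:
  series:
    - [0, 0, 0, 0, 0]
    - [0, 0, 0, 0, 0]
    - [0, 0, 0, 0, 0]

```text
time_s: 17.95
tcp_pos: [0.4151, 0.0659, 0.1308]
orientation: [-0.001, 1.566, -0.001]
ft_force: [-0.8, -1.0, 6.7]
opening: 0.0494
```

```bash
python3 cap.py h wrist side
```

```text
18.05 [0.41509305 0.06590441 0.13083146] [-5.57868484e-04  1.56651852e+00 -6.44901615e-04] [-4.87757411e-02  1.14268375e-01  2.05860158e+00 -6.77601590e-04
  9.64412831e-01 -1.61913166e+00] [-0.53191896 -0.54535405  7.08117471] 0.04959267198141865
```

View pics/h_wrist.png

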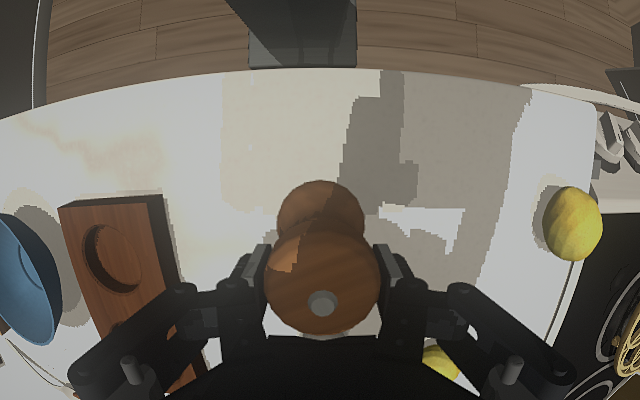

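Request:
step_arm:
  series:
    - [0, -0.3, 0, 0, 0]
    - [0, -0.5, 0, 0, 0]
    - [0, -0.6, 0, 0, 0]
    - [0, -0.4, 0, 0, 0]
    - [0, -0.1, -0.3, 0.1, 0]

```text
time_s: 18.55
tcp_pos: [0.4195, 0.052, 0.2269]
orientation: [-0.001, 1.565, 0.002]
ft_force: [0.4, -0.3, -1.8]
opening: 0.0492
```

Request:
step_arm:
  series:
    - [0, 0, -0.5, 0.2, 0]
    - [0, 0, -0.65, 0.5, 0]
    - [0, 0, -0.65, 0.6, 0]
    - [0, 0, -0.6, 0.6, 0]
    - [0, 0, -0.35, 0.4, 0]

```text
time_s: 19.05
tcp_pos: [0.535, -0.0888, 0.2244]
orientation: [0.001, 1.569, -0.002]
ft_force: [0.0, -0.2, -1.8]
opening: 0.0497
```

Request:
step_arm:
  series:
    - [0, 0, -0.1, 0.06, 0]
    - [0, 0, 0, 0, 0]
    - [0, 0, 0, 0, 0]

```text
time_s: 19.35
tcp_pos: [0.5353, -0.0906, 0.2235]
orientation: [0.001, 1.573, 0.001]
ft_force: [-0.6, -1.0, -1.5]
opening: 0.0495
```

```bash
python3 cap.py i wrist side
```

```text
19.45 [ 0.53528449 -0.09028597  0.22364341] [-7.69391403e-07  1.57196264e+00  9.66645744e-04] [-3.26658617e-01  2.19837355e-01  1.70095797e+00  2.20900477e-04
  1.22209941e+00 -1.89814633e+00] [ 0.1444249   0.42957438 -0.64172889] 0.049365258061006285
```

View pics/i_side.png

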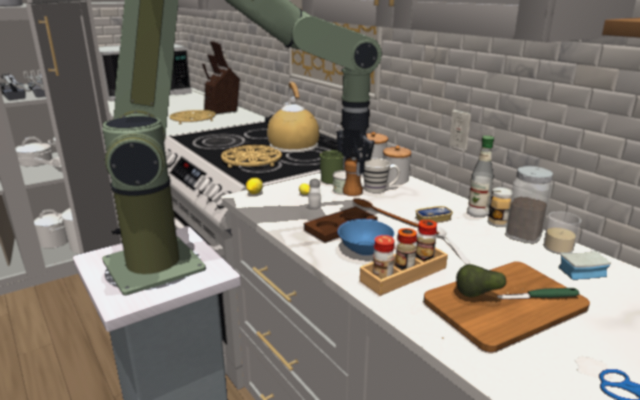

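View pics/i_wrist.png

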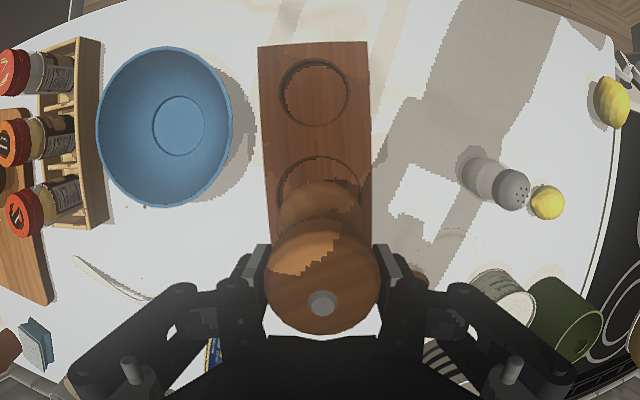

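Request:
step_arm:
  series:
    - [0, 0.4, -0.03, 0.05, 0]
    - [0, 0.5, 0, 0, 0]
    - [0, 0.4, 0, 0, 0]
    - [0, 0.2, 0, 0, 0]
    - [0, 0.1, 0, 0, 0]

```text
time_s: 19.95
tcp_pos: [0.5379, -0.0921, 0.143]
orientation: [0.0, 1.573, 0.001]
ft_force: [-0.2, -0.2, -1.9]
opening: 0.0494
```

Request:
step_arm:
  series:
    - [0, 0.05, 0, 0, 0]
    - [0, 0, 0, 0, 0]
    - [0, 0, 0, 0, 0]

```text
time_s: 20.25
tcp_pos: [0.5396, -0.0931, 0.1424]
orientation: [-0.0, 1.569, -0.001]
ft_force: [0.4, -0.6, -1.1]
opening: 0.0495
```

Request:
step_arm:
  series:
    - [0, 0.04, 0, 0, 0]
    - [0, 0.04, 0, 0, 0]
    - [0, 0, 0, 0, 0]

```text
time_s: 20.55
tcp_pos: [0.5397, -0.0932, 0.1389]
orientation: [0.0, 1.569, -0.001]
ft_force: [-0.8, 0.9, 4.6]
opening: 0.0494
```

Request:
step_arm:
  series:
    - [0, 0.03, 0, 0, 0]
    - [0, 0, 0, 0, 0]

```text
time_s: 20.75
tcp_pos: [0.5402, -0.0934, 0.1388]
orientation: [-0.0, 1.568, -0.001]
ft_force: [-3.3, 1.2, 12.6]
opening: 0.0492
```

Request:
step_arm:
  series:
    - [1, 0, 0, 0, 0]
    - [1, 0, 0, 0, 0]
    - [1, 0, 0, 0, 0]
    - [1, 0, 0, 0, 0]
    - [1, 0, 0, 0, 0]

```text
time_s: 21.25
tcp_pos: [0.5387, -0.0929, 0.1356]
orientation: [0.0, 1.571, -0.0]
ft_force: [0.2, 0.5, -0.1]
opening: 0.0851
```

Request:
step_arm:
  series:
    - [1, -0.4, 0, 0, 0]
    - [1, -0.7, 0, 0, 0]
    - [1, -0.7, 0, 0, 0]
    - [1, -0.3, 0, 0, 0]
    - [1, 0, 0.4, 0, 0]

```text
time_s: 21.75
tcp_pos: [0.5411, -0.075, 0.2448]
orientation: [-0.0, 1.563, -0.005]
ft_force: [1.2, 0.8, -0.7]
opening: 0.0859
```

Request:
step_arm:
  series:
    - [1, 0, 0.7, -0.1, 0]
    - [1, 0, 0.7, -0.1, 0]
    - [1, 0, 0.7, -0.1, 0]
    - [1, 0, 0.4, -0.1, 0]
    - [1, 0, 0.2, 0, 0]

```text
time_s: 22.25
tcp_pos: [0.518, 0.0638, 0.2406]
orientation: [-0.001, 1.572, 0.002]
ft_force: [-0.3, -1.1, 0.1]
opening: 0.0856
```

Request:
step_arm:
  series:
    - [1, 0, 0, 0, 0]
    - [1, 0, 0, 0, 0]

```text
time_s: 22.45
tcp_pos: [0.5192, 0.0614, 0.2409]
orientation: [-0.0, 1.571, -0.001]
ft_force: [-0.1, -1.2, 0.3]
opening: 0.0856
```

```bash
python3 cap.py j wrist side
python3 - <<'E'
from meas import *
d=load('j','wrist');x,y,z=wcloud(d)
for nm,(cx,cy),h in [('sh',(.514,.07),.09),('mill',(.5365,-.092),.110),('lem',(.412,.263),.051)]:
    k=(np.hypot(x-cx,y-cy)<.04)&(z>h-.01)&(z<h+.01)
    if k.sum()>5: print(nm,k.sum(),(x[k].min()+x[k].max())/2,(y[k].min()+y[k].max())/2,np.ptp(x[k]),np.ptp(y[k]))
E
```

```text
22.55 [0.51926067 0.06101452 0.24086421] [ 1.02365686e-03  1.57067856e+00 -1.73190832e-03] [-4.84509135e-02  1.58307119e-01  1.73533826e+00 -4.69060175e-04
  1.24780870e+00 -1.61734412e+00] [-0.21829611  0.42669849  0.01987363] 0.08514919673399172
sh 1208 0.5143219553857123 0.06759680655891764 0.03214008114430905 0.030246764777446568
mill 1534 0.5377528503580514 -0.09403492952259418 0.044186068419792335 0.04625566861037399
lem 1120 0.41196244129580517 0.25998569244254593 0.046621835802324874 0.045219958101226365
```

View pics/j_wrist.png

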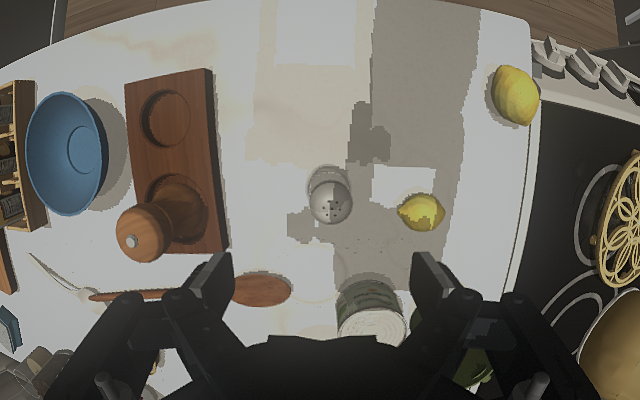

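Request:
step_arm:
  series:
    - [1, 0, 0.16, -0.1, 0]
    - [1, 0.7, 0, 0, 0]
    - [1, 0.8, 0, 0, 0]
    - [1, 0.6, 0, 0, 0]
    - [1, 0.3, 0, 0, 0]

```text
time_s: 23.05
tcp_pos: [0.5115, 0.0699, 0.1177]
orientation: [0.001, 1.577, -0.001]
ft_force: [-0.8, -0.3, -0.2]
opening: 0.0856
```

Request:
step_arm:
  series:
    - [1, 0, 0, 0, 0]
    - [1, 0, 0, 0, 0]
    - [0, 0, 0, 0, 0]
    - [0, 0, 0, 0, 0]
    - [0, 0, 0, 0, 0]

```text
time_s: 23.55
tcp_pos: [0.5147, 0.0701, 0.1221]
orientation: [0.0, 1.568, -0.0]
ft_force: [-0.3, 1.1, -0.4]
opening: 0.044
```

Request:
step_arm:
  series:
    - [0, 0, 0, 0, 0]
    - [0, 0, 0, 0, 0]
    - [0, 0, 0, 0, 0]
    - [0, 0, 0, 0, 0]

```text
time_s: 23.95
tcp_pos: [0.5147, 0.07, 0.1221]
orientation: [0.0, 1.569, -0.0]
ft_force: [-1.4, -0.1, 6.2]
opening: 0.0338
```

```bash
python3 cap.py k wrist
```

```text
24.0 [0.51470947 0.06998448 0.12208389] [ 1.38873850e-04  1.56890097e+00 -4.96786436e-04] [-3.14971887e-02  3.18420248e-01  1.82378624e+00 -2.00565875e-04
  9.97484644e-01 -1.60178011e+00] [-0.33176738 -0.16367493  6.03126797] 0.03410359690009999
```

View pics/k_wrist.png

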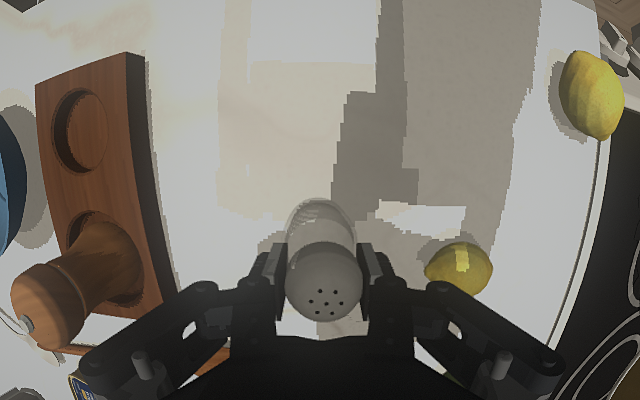

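Request:
step_arm:
  series:
    - [0, -0.3, 0, 0, 0]
    - [0, -0.5, 0, 0, 0]
    - [0, -0.5, 0, -0.1, 0]
    - [0, -0.3, 0, -0.3, 0]
    - [0, 0, -0.2, -0.5, 0]

```text
time_s: 24.5
tcp_pos: [0.4712, 0.0605, 0.2038]
orientation: [-0.0, 1.563, 0.001]
ft_force: [0.5, 0.2, -0.0]
opening: 0.0344
```

Request:
step_arm:
  series:
    - [0, 0, -0.5, -0.4, 0]
    - [0, 0, -0.7, -0.15, 0]
    - [0, 0, -0.7, 0, 0]
    - [0, 0, -0.6, 0, 0]
    - [0, 0, -0.4, 0, 0]

```text
time_s: 25.0
tcp_pos: [0.441, -0.0866, 0.2008]
orientation: [0.001, 1.571, -0.002]
ft_force: [1.1, -1.0, -1.2]
opening: 0.034
```

Request:
step_arm:
  series:
    - [0, 0, -0.2, 0, 0]
    - [0, 0, 0, 0, 0]
    - [0, 0, 0, 0, 0]

```text
time_s: 25.3
tcp_pos: [0.4411, -0.0942, 0.2006]
orientation: [0.001, 1.571, 0.0]
ft_force: [0.4, 0.2, -1.4]
opening: 0.0341
```

```bash
python3 cap.py l wrist side
```

```text
25.4 [ 0.44113582 -0.09382941  0.20064361] [-9.24285233e-05  1.57135824e+00  1.12097950e-03] [-4.02098806e-01  6.00069330e-02  1.93846590e+00  4.19953685e-04
  1.14389347e+00 -1.97384158e+00] [ 0.35047547 -0.5312179  -0.43794974] 0.033827067094082404
```

View pics/l_wrist.png

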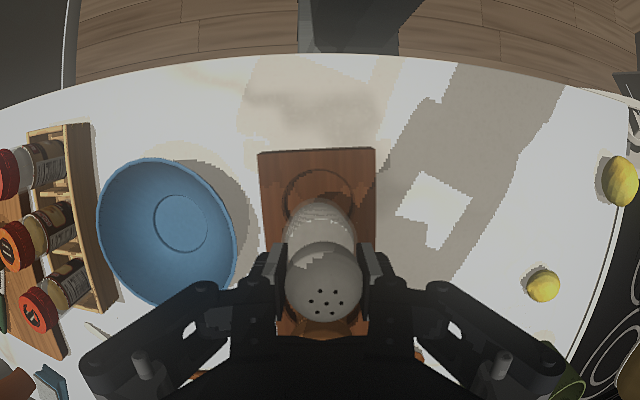

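View pics/l_side.png

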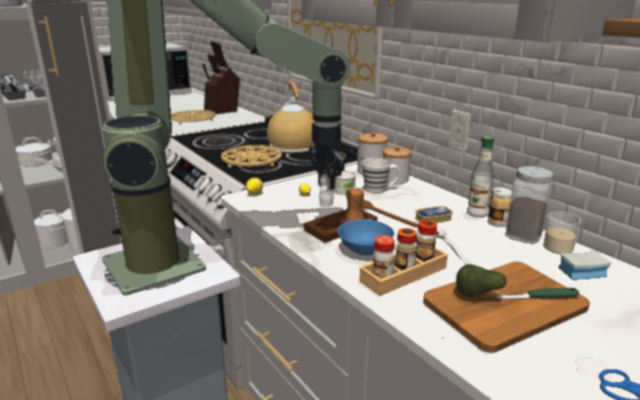

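Request:
step_arm:
  series:
    - [0, 0.4, -0.04, 0, 0]
    - [0, 0.4, 0, 0, 0]
    - [0, 0.3, 0, 0, 0]
    - [0, 0.2, 0, 0, 0]
    - [0, 0, 0, 0, 0]

```text
time_s: 25.9
tcp_pos: [0.4403, -0.0958, 0.1345]
orientation: [0.001, 1.574, 0.002]
ft_force: [0.1, 0.5, 0.1]
opening: 0.0344
```

Request:
step_arm:
  series:
    - [0, 0.04, 0, 0, 0]
    - [0, 0.04, 0, 0, 0]
    - [0, 0, 0, 0, 0]

```text
time_s: 26.2
tcp_pos: [0.4417, -0.097, 0.1323]
orientation: [-0.0, 1.57, -0.001]
ft_force: [-1.5, -0.2, -1.3]
opening: 0.034
```

Request:
step_arm:
  series:
    - [0, 0.04, 0, 0, 0]
    - [0, 0.04, 0, 0, 0]
    - [0, 0, 0, 0, 0]

```text
time_s: 26.5
tcp_pos: [0.4427, -0.0975, 0.1298]
orientation: [-0.0, 1.568, -0.001]
ft_force: [-1.0, 0.4, 9.2]
opening: 0.034
```

Request:
step_arm:
  series:
    - [1, 0, 0, 0, 0]
    - [1, 0, 0, 0, 0]
    - [1, 0, 0, 0, 0]
    - [1, 0, 0, 0, 0]
    - [1, 0, 0, 0, 0]

```text
time_s: 27.0
tcp_pos: [0.4412, -0.0968, 0.1277]
orientation: [0.001, 1.571, -0.0]
ft_force: [-0.2, -0.3, 0.2]
opening: 0.0853
```

Request:
step_arm:
  series:
    - [1, -0.4, 0, 0, 0]
    - [1, -0.7, 0, 0, 0]
    - [1, -0.7, 0, 0, 0]
    - [1, -0.2, 0, 0, 0]
    - [1, 0, 0.4, -0.05, 0]

```text
time_s: 27.5
tcp_pos: [0.4408, -0.0786, 0.2304]
orientation: [-0.0, 1.565, -0.005]
ft_force: [0.2, 0.3, -1.3]
opening: 0.0855
```

Request:
step_arm:
  series:
    - [1, 0, 0.8, -0.1, 0]
    - [1, 0, 0.85, -0.1, 0]
    - [1, 0, 0.85, -0.1, 0]
    - [1, 0, 0.85, -0.1, 0]
    - [1, 0, 0.85, -0.1, 0]

```text
time_s: 28.0
tcp_pos: [0.413, 0.1346, 0.2271]
orientation: [0.001, 1.572, -0.001]
ft_force: [0.4, -0.3, 1.0]
opening: 0.0854
```

Request:
step_arm:
  series:
    - [1, 0, 0.85, -0.05, 0]
    - [1, 0, 0.7, 0, 0]
    - [1, 0, 0.4, 0, 0]
    - [1, 0, 0, 0, 0]
    - [1, 0, 0, 0, 0]

```text
time_s: 28.5
tcp_pos: [0.4109, 0.2304, 0.227]
orientation: [-0.002, 1.572, -0.0]
ft_force: [0.2, -0.5, 0.3]
opening: 0.0856
```

```bash
python3 cap.py m wrist side top
python3 - <<'E'
from meas import *
d=load('m','wrist');x,y,z=wcloud(d)
k=(np.hypot(x-.4115,y-.262)<.05)&(z>.01)&(z<.06)
P=np.stack([x[k],y[k]],-1).astype(np.float32);h=cv2.convexHull(P);print('lemon',k.sum(),z[k].max(),cv2.minAreaRect(P),cv2.fitEllipse(h))
k=(np.hypot(x-.4115,y-.262)<.05)&(z>.022)&(z<.06);P=np.stack([x[k],y[k]],-1).astype(np.float32);h=cv2.convexHull(P);print(cv2.minAreaRect(P),cv2.fitEllipse(h))
E
```

```text
28.65 [0.4113637  0.22956218 0.22745492] [ 9.36060121e-04  1.57160040e+00 -1.94976079e-03] [ 3.25170077e-01  6.60867262e-02  1.86883028e+00 -3.78180763e-04
  1.20764459e+00 -1.24365477e+00] [ 0.07924905 -0.21626797  1.19313019] 0.08507081401097921
lemon 3121 0.05184265143605936 ((0.41119199991226196, 0.2608717679977417), (0.05567960813641548, 0.05756828188896179), 79.45113372802734) ((0.4118993878364563, 0.2607373893260956), (0.051204994320869446, 0.06768792867660522), 123.5859146118164)
((0.41119199991226196, 0.2608717679977417), (0.05567960813641548, 0.05756828188896179), 79.45113372802734) ((0.4118993878364563, 0.2607373893260956), (0.051204994320869446, 0.06768792867660522), 123.5859146118164)
```

View pics/m_wrist.png

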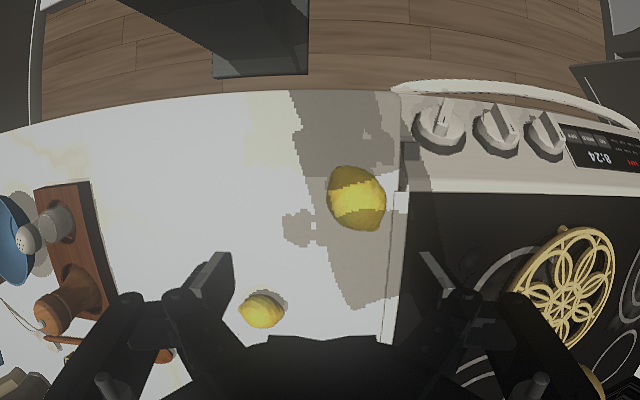

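View pics/m_side.png

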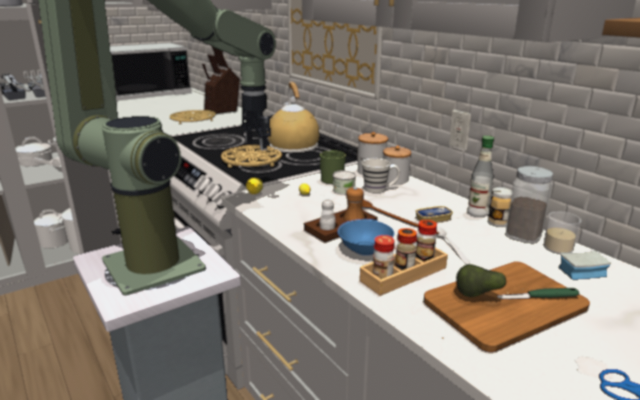

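Run:
```python
from meas import *
d=load('m','wrist');x,y,z=wcloud(d)
for yy in (.29,.30,.31,.32,.33,.34):
    print(yy,[round(float(np.max(z[(abs(y-yy)<.005)&(abs(x-xx)<.01)&(z>-.5)],initial=-1)),4) for xx in (.34,.36,.38,.40,.42,.44)])
```

```text
0.29 [0.0019, 0.002, 0.0011, 0.2611, 0.245, 0.0015]
0.3 [0.0019, 0.0015, 0.001, 0.2606, 0.2308, 0.0057]
0.31 [-0.0001, -0.0005, -0.0004, 0.0085, 0.0063, 0.0055]
0.32 [-0.0427, -0.0093, -0.0001, 0.0091, 0.0062, 0.0055]
0.33 [-0.027, -0.0098, -0.0001, 0.009, 0.0061, 0.0055]
0.34 [-0.0084, -0.0127, -0.0001, 0.0092, 0.0063, 0.0058]
```

Request:
step_arm:
  series:
    - [1, 0, 0, 0, -1]
    - [1, 0, 0, 0, -1]
    - [1, 0, 0, 0, -1]
    - [1, 0, 0, 0, -1]
    - [1, 0, 0, 0, -1]

```text
time_s: 29.15
tcp_pos: [0.4117, 0.2294, 0.2278]
orientation: [-0.343, 1.544, 0.343]
ft_force: [-0.1, 0.9, -0.3]
opening: 0.0853
```

Request:
step_arm:
  series:
    - [1, 0, 0, 0, -1]
    - [1, 0, 0, 0, -0.6]
    - [1, 0, 0, 0, 0]
    - [1, 0, 0, 0, 0]

```text
time_s: 29.55
tcp_pos: [0.4116, 0.2299, 0.2279]
orientation: [-0.449, 1.524, 0.449]
ft_force: [0.0, 0.2, -0.0]
opening: 0.085
```

```bash
cat > go.py <<'E'
import sys,numpy as np
from scipy.spatial.transform import Rotation as R
from plant import r
s=r.observe();M=R.from_rotvec(s['orientation']).as_matrix();t=np.array(list(map(float,sys.argv[1:4])))
print(s['tcp_pos'],M.round(3).tolist());print('units',(M.T@(t-s['tcp_pos'])/.05).round(3))
E
python3 go.py .4117 .262 .227
```

```text
[0.41162203 0.22988148 0.22786365] [[0.0, -0.542, 0.84], [-0.0, 0.84, 0.542], [-1.0, -0.0, -0.0]]
units [0.017 0.539 0.35 ]
```

Request:
step_arm:
  series:
    - [1, 0, 0.54, 0.35, 0]
    - [1, 0.6, 0, 0, 0]
    - [1, 0.8, 0, 0, 0]
    - [1, 0.7, 0, 0, 0]
    - [1, 0.4, 0, 0, 0]

```text
time_s: 30.05
tcp_pos: [0.4097, 0.2618, 0.1001]
orientation: [-0.451, 1.528, 0.45]
ft_force: [0.2, 0.2, 0.8]
opening: 0.0855
```

Request:
step_arm:
  series:
    - [1, 0.3, 0, 0, 0]
    - [1, 0.2, 0, 0, 0]
    - [1, 0, 0, 0, 0]
    - [1, 0, 0, 0, 0]

```text
time_s: 30.45
tcp_pos: [0.412, 0.2628, 0.0783]
orientation: [-0.45, 1.523, 0.45]
ft_force: [-0.1, 0.4, -0.3]
opening: 0.0858
```

```bash
python3 go.py .4117 .262 .077;python3 cap.py n wrist
```

```text
[0.41196136 0.2628428  0.07834536] [[0.001, -0.544, 0.839], [0.0, 0.839, 0.544], [-1.0, -0.0, 0.001]]
units [ 0.027 -0.011 -0.014]
30.5 [0.41227243 0.26302464 0.07877734] [-0.45036644  1.52151533  0.45063395] [ 3.90704889e-01  3.43981030e-01  1.91154879e+00 -3.52029353e-05
  8.84163364e-01 -1.75525715e+00] [-0.09748627  0.03867019  0.21377228] 0.08535229550498699
```

View pics/n_wrist.png

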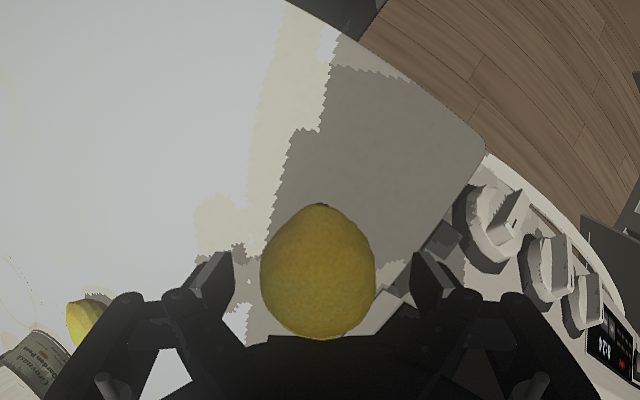

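Lemon is centred between the fingers (about 318, 270). Close.

Request:
step_arm:
  series:
    - [0, 0, 0, 0, 0]
    - [0, 0, 0, 0, 0]
    - [0, 0, 0, 0, 0]
    - [0, 0, 0, 0, 0]
    - [0, 0, 0, 0, 0]
  grip_force: 30

```text
time_s: 31.0
tcp_pos: [0.4122, 0.2629, 0.0791]
orientation: [-0.451, 1.522, 0.451]
ft_force: [-0.4, -1.4, 6.1]
opening: 0.05
```

Request:
step_arm:
  series:
    - [0, -0.2, 0, 0, 0]
    - [0, -0.4, 0, 0, 0]
    - [0, -0.5, 0, 0, 0]
    - [0, -0.5, 0, 0, 0]
    - [0, 0, 0, 0, 0]

```text
time_s: 31.5
tcp_pos: [0.4139, 0.264, 0.1619]
orientation: [-0.45, 1.515, 0.451]
ft_force: [0.7, -0.2, -0.7]
opening: 0.0497
```

```bash
python3 cap.py o wrist
```

```text
31.55 [0.41278319 0.26343142 0.16002225] [-0.45004685  1.51817783  0.45108499] [ 3.91007646e-01  1.99251702e-01  1.87964971e+00  1.37016605e-04
  1.05749797e+00 -1.75539089e+00] [ 0.0094604   0.01876582 -0.99715643] 0.05015696816135043
```

View pics/o_wrist.png

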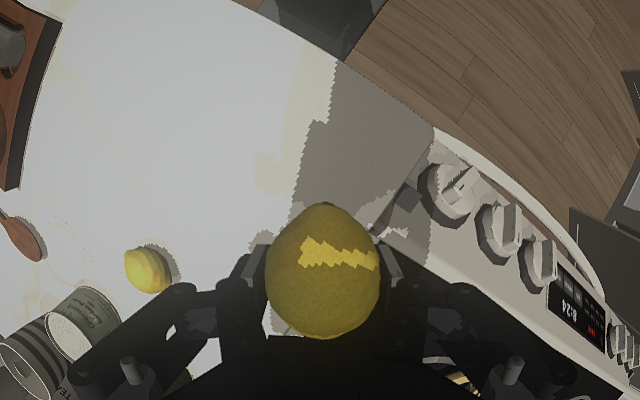

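Request:
step_arm:
  series:
    - [0, -0.3, 0, 0, 1]
    - [0, -0.5, 0, 0, 1]
    - [0, -0.5, 0, 0, 1]
    - [0, -0.5, 0, 0, 1]
    - [0, -0.2, 0, 0, 1]

```text
time_s: 32.05
tcp_pos: [0.4118, 0.263, 0.2591]
orientation: [-0.106, 1.567, 0.107]
ft_force: [0.1, 0.0, -1.2]
opening: 0.0502
```

Request:
step_arm:
  series:
    - [0, 0, 0, 0, 1]
    - [0, 0, 0, 0, 0.6]
    - [0, 0, 0, 0, 0]
    - [0, 0, 0, 0, 0]

```text
time_s: 32.45
tcp_pos: [0.4108, 0.2625, 0.2566]
orientation: [-0.001, 1.573, -0.0]
ft_force: [-0.3, -0.3, -1.3]
opening: 0.0501
```

```bash
python3 go.py .4658 -.2315 .26
```

```text
[0.41078979 0.26252817 0.25658851] [[-0.002, -0.001, 1.0], [-0.001, 1.0, 0.001], [-1.0, -0.001, -0.002]]
units [-0.062 -9.881  1.094]
```

Request:
step_arm:
  series:
    - [0, 0, -0.3, 0.05, 0]
    - [0, -0.06, -0.6, 0.09, 0]
    - [0, 0, -0.8, 0.09, 0]
    - [0, 0, -0.8, 0.09, 0]
    - [0, 0, -0.8, 0.09, 0]

```text
time_s: 32.95
tcp_pos: [0.4315, 0.0965, 0.2604]
orientation: [-0.001, 1.572, 0.001]
ft_force: [0.2, 0.7, -1.6]
opening: 0.0498
```

Request:
step_arm:
  series:
    - [0, 0, -0.8, 0.09, 0]
    - [0, 0, -0.8, 0.09, 0]
    - [0, 0, -0.8, 0.09, 0]
    - [0, 0, -0.8, 0.09, 0]
    - [0, 0, -0.8, 0.09, 0]

```text
time_s: 33.45
tcp_pos: [0.4539, -0.1038, 0.2603]
orientation: [0.0, 1.571, 0.001]
ft_force: [0.4, 0.2, -1.4]
opening: 0.0501
```

Request:
step_arm:
  series:
    - [0, 0, -0.8, 0.09, 0]
    - [0, 0, -0.8, 0.09, 0]
    - [0, 0, -0.6, 0.05, 0]
    - [0, 0, -0.38, 0, 0]
    - [0, 0, 0, 0, 0]

```text
time_s: 33.95
tcp_pos: [0.4655, -0.2336, 0.2602]
orientation: [0.002, 1.572, -0.003]
ft_force: [-0.2, 0.2, -1.5]
opening: 0.0504
```

Request:
step_arm:
  series:
    - [0, 0, 0, 0, 0]
    - [0, 0, 0, 0, 0]

```text
time_s: 34.15
tcp_pos: [0.4655, -0.2301, 0.2603]
orientation: [0.0, 1.572, 0.002]
ft_force: [-0.0, -0.2, -1.3]
opening: 0.05
```

```bash
python3 go.py .4658 -.2315 .105; python3 cap.py p wrist
```

```text
[ 0.46549277 -0.23009348  0.26032738] [[-0.001, -0.001, 1.0], [0.001, 1.0, 0.001], [-1.0, 0.001, -0.001]]
units [ 3.107 -0.032  0.009]
34.2 [ 0.46558442 -0.22995823  0.26047683] [-1.38385375e-04  1.57157282e+00  1.62910741e-03] [-6.25686965e-01  1.29949693e-01  1.72411791e+00  3.26454595e-04
  1.28871063e+00 -2.19769945e+00] [-0.83759814 -0.57315318 -0.8175449 ] 0.050155757420299214
```

View pics/p_wrist.png

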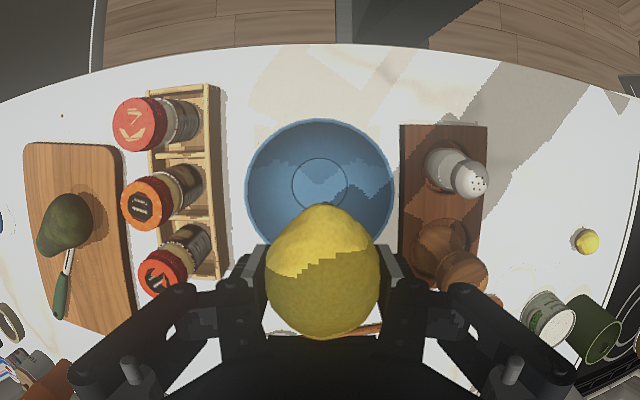

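Request:
step_arm:
  series:
    - [0, 0.6, -0.03, 0, 0]
    - [0, 0.8, 0, 0, 0]
    - [0, 0.8, 0, 0, 0]
    - [0, 0.6, 0, 0, 0]
    - [0, 0.3, 0, 0, 0]

```text
time_s: 34.7
tcp_pos: [0.464, -0.2302, 0.1028]
orientation: [0.002, 1.575, 0.004]
ft_force: [0.2, 0.1, -1.7]
opening: 0.0497
```

Request:
step_arm:
  series:
    - [0, 0, 0, 0, 0]
    - [0, 0.1, 0, 0, 0]
    - [0, 0, 0, 0, 0]

```text
time_s: 35.0
tcp_pos: [0.4665, -0.2327, 0.1018]
orientation: [-0.001, 1.569, -0.001]
ft_force: [0.6, 0.2, -0.6]
opening: 0.0503
```

Request:
step_arm:
  series:
    - [0, 0.08, 0, 0, 0]
    - [0, 0.08, 0, 0, 0]
    - [0, 0, 0, 0, 0]

```text
time_s: 35.3
tcp_pos: [0.4656, -0.2326, 0.0928]
orientation: [0.001, 1.571, -0.0]
ft_force: [0.5, 0.3, -1.0]
opening: 0.0501
```

Request:
step_arm:
  series:
    - [0.7, 0, 0, 0, 0]
    - [0.75, 0, 0, 0, 0]
    - [0.75, 0, 0, 0, 0]
    - [0.75, 0, 0, 0, 0]

```text
time_s: 35.7
tcp_pos: [0.4659, -0.2329, 0.0931]
orientation: [0.0, 1.57, -0.001]
ft_force: [0.2, 0.6, 0.6]
opening: 0.064
```

Request:
step_arm:
  series:
    - [0.75, -0.2, 0, 0, 0]
    - [0.75, -0.5, 0, 0, 0]
    - [0.8, -0.7, 0, 0, 0]
    - [1, -0.8, 0, 0, 0]
    - [1, -0.8, 0, 0, 0]

```text
time_s: 36.2
tcp_pos: [0.4655, -0.2325, 0.2449]
orientation: [0.0, 1.571, -0.0]
ft_force: [0.9, -0.7, -0.2]
opening: 0.0852
```

Request:
step_arm:
  series:
    - [1, -0.4, 0, -0.4, 0]
    - [1, 0, 0.5, -0.8, 0]
    - [1, 0, 0.8, 0, 0]
    - [1, 0, 0.8, 0, 0]
    - [1, 0, 0.8, 0, 0]

```text
time_s: 36.7
tcp_pos: [0.4053, -0.0866, 0.2639]
orientation: [0.001, 1.569, -0.002]
ft_force: [0.8, -0.4, -0.4]
opening: 0.0853
```

Request:
step_arm:
  series:
    - [1, 0, 0.8, 0, 0]
    - [1, 0, 0.8, 0, 0]
    - [1, 0, 0.8, 0, 0]
    - [1, 0, 0.4, 0, 0]
    - [1, 0, 0, 0, 0]

```text
time_s: 37.2
tcp_pos: [0.4055, 0.0544, 0.2636]
orientation: [-0.003, 1.57, 0.004]
ft_force: [-0.1, -0.3, 0.2]
opening: 0.0853
```

```bash
python3 cap.py q wrist side top
python3 - <<'E'
from meas import *
d=load('q','top');W=cloud(d);x,y,z=W[...,0],W[...,1],W[...,2]
for nm,cx,cy,h in (('r+68',.5275,-.375,.114),('r0',.4605,-.376,.114),('r-68',.3925,-.376,.114),('mill',.5365,-.092,.11),('shaker',.4415,-.096,.098)):
    k=(z>h-.02)&(z<h+.012)&(np.hypot(x-cx,y-cy)<.033);print(nm,(x[k].min()+x[k].max())/2,(y[k].min()+y[k].max())/2,np.ptp(x[k]),np.ptp(y[k]),np.percentile(z[k],95))
hsv=cv2.cvtColor(d['image'],cv2.COLOR_BGR2HSV);m=(hsv[...,0]>18)&(hsv[...,0]<36)&(hsv[...,1]>110)&(np.hypot(x-.466,y+.231)<.08)
print('lemon',x[m].mean(),y[m].mean(),z[m].max(),m.sum())
E
```

```text
37.35 [0.40595428 0.0517978  0.26331667] [-1.89248135e-04  1.57006887e+00 -8.73621658e-04] [-8.49387297e-02 -1.20377827e-01  1.96938733e+00 -6.37380757e-04
  1.29180119e+00 -1.65512404e+00] [ 0.89253428  0.25794528 -0.35469858] 0.08544538657306483
r+68 0.5271405032761973 -0.3735054525532693 0.043789347599370254 0.044081560117815 0.11563930360230795
r0 0.45886341887915183 -0.3763765610211117 0.04349314711333291 0.045742871345309466 0.11603842858862383
r-68 0.39237592324802073 -0.3762462507741463 0.04516222017864002 0.04499701284895252 0.1156816814321151
mill 0.5385671874362619 -0.09199632923213849 0.05053053080455461 0.04989953069644172 0.10726254233836396
shaker 0.44287943932974383 -0.09540362218922838 0.03378553495825526 0.031718091387516925 0.09663734158324366
lemon 0.462001067698223 -0.22791972256222562 0.06054925044887482 378
```

View pics/q_side.png

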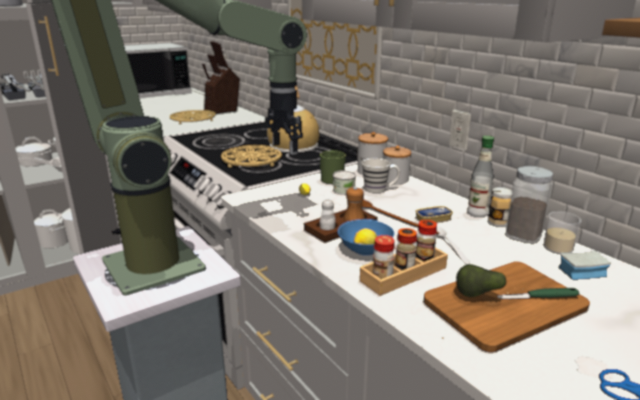

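View pics/q_top.png

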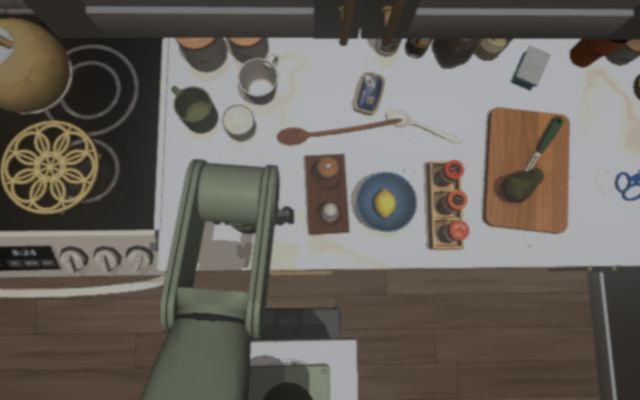

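The top view shows the three jars in the rack at (452,170), (455,200) and (457,230). The mill is at (327,168), the shaker at (330,211) and the lemon in the bowl at (385,204), with the robot clear of everything. The measured heights match: jar tops about 0.115 m, mill about 0.107 m, shaker 0.097 m. I'm handing the job in.

```bash
python3 -c "
from plant import r
print(r.sign_off())"
```

```text
the job is handed in; nothing more can be done
None
```

The job is done and was handed in at about 37 s of the 134 s allowed. I placed things in the order asked:

- **Spice jars:** one stands in the middle bay of the rack and the other in the near bay (-68 mm). The jar already in the rack was not touched and still stands in its bay.
- **Pepper mill:** it stands in the wide recess of the cruet board.
- **Salt shaker:** it stands in the narrow recess of the cruet board.
- **Lemon:** the larger one lies in the fruit bowl.

The last top and side pictures show everything upright and in place, with the gripper empty and clear. From the top camera, the jars, mill and shaker are all within about 2 mm of their target centres. Jar, mill and shaker tops are within about 3 mm of the height they should have when standing on the 8 mm floors.

**Disagreements:** the wrist and top cameras differed by about 2–3 mm sideways, so I aimed between them. A few fast carrying moves stopped up to about 30 mm short, and I corrected each before lowering. The largest force I read was about 13 N, when the mill touched its recess floor. No check failed.

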